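# Slide the drill vise under the bridge and start the drill

## Task

Get the next brass part ready for drilling: pick up the small blue drill vise, set it on the drilling station nose first, and slide it along the guide channel under the yellow bridge until its nose is fully home against the stop, with the handwheel left sticking out of the open front. Only then press the green start button fully down and let it go, leaving the vise home. Leave everything else on the bench where it is.

Things in the scene. Friction and masses are not known exactly. Their poses are not given: they have to be found in the camera images.
- vise: small blue drill vise, loose, about 0.6 kg, a brass part clamped in it. Origin: centre of its body's underside; x to the nose, z up. Body 90 long (x -45 to 45), 50 wide, solid to 22 mm high; moving jaw (x -30 to 0) and fixed jaw (x 20 to 45), both 50 wide, rise to 46 mm, the brass part between them (40 wide) to 52 mm. Screw and handwheel stick out behind.
- vise_nose (a point): bottom centre of the vise's flat nose face (vise x = 45 mm, underside)
- jaw_mid (a point): point between the flanks of the moving jaw, 34 mm above the vise's underside, 12 mm behind the body's centre: a good place to grip it across its 50 mm width
- vise_wheel (a point): centre of the rear face of the vise's steel handwheel (vise x = -107 mm, 18 mm above the underside): a place to push it. The wheel is 30 mm in diameter, 12 mm thick, upright, on a 12 mm thick screw along x that leaves the body's rear at x = -45
- station: grey drilling station, fixed. Origin on the bench; x is the way the vise slides in, z up. Base plate 12 mm thick, x -150 to 130, y -55 to 100. A yellow bridge spans the channel at x 30 to 100: underside 72, top 82 mm above the bench, 86 mm wide. A blue-topped drill on a column (x 75, y 68; 300 mm tall) hangs its chuck over the bridge; all of it lies at x 30 to 165.
- stop (a point): middle of the foot of the stop's face, in the channel on top of the base plate, at station x = 105 mm; axes as the station. The stop is a dark bar 20 mm high. The vise is home when vise_nose is at this point.
- mouth (a point): middle of the guide channel, on top of the base plate, where its straight rails begin (station x = -60 mm, y = 0). The channel is 55 mm wide between two steel rails, each 10 wide and 12 high above the plate, that run to x = 120; ahead of them short lead-ins flare out to x = -89
- start (a joint): travel of the green start button: 0 released, 0.006 m fully down; about 5 N
- start_top (a point): centre of the top of the green start button, 30 mm across, which is pressed straight down. It sits in a low round black housing on a grey box 85 x 75 x 50 mm that is fixed to the bench.
- oil_bottle: yellow oil bottle, 52 mm in diameter, 110 tall, upright; origin under its centre; to be left alone
- tap_holder: steel tap holder, 40 mm in diameter, 60 tall, upright; origin under its centre; to be left alone
- collet: brass collet, 30 mm in diameter, 45 tall, upright; origin under its centre; to be left alone
- chuck_key: steel T-shaped chuck key lying flat, 60 x 60 mm, 12 high; origin under its crossbar; to be left alone
- screwdriver: red screwdriver lying flat, 180 mm long; to be left alone
- bit_tray: blue open tray 110 x 80 x 30 mm; origin under its centre; to be left alone
- wrench: steel wrench lying flat, 160 mm long; to be left alone

How it is judged:
By the outcome, as a careful person would: the job done as asked, in the order asked, and still so for the second after the job is handed in, with the robot touching nothing.
It also fails if it takes over 69 s, if anything falls off the work surface, if the arm or the gripper's body presses on something with over 40 N, if the wrist force passes 120 N, or if a joint passes its speed limit or range.

## Robot

A 6-joint arm with a two-finger parallel gripper is mounted at the origin on the work surface. World frame = base frame: x ahead of the robot, y to its left, z up, the work surface at z = 0. Lengths are in m, angles in rad, forces in N, time in s.
With the tool pointing down it reaches from about 0.375 to 0.9 m from the base axis. Payload 3.1 kg.
Tool frame: the origin (TCP) lies where the fingers leave the gripper's body, on its centre line; the fingertips stand manip.tip_reach ahead of it and the grasp point (between the pads) lies 54 mm ahead of it (manip.tip_reach is the distance from the TCP to the fingertips, in m); z points along the fingers, y is the direction in which the jaws open and shut (so a half turn about z gives the same grasp; the last joint's range is limited). The gripper opens to 85 mm and grips with 20 to 120 N. Pads are 22 mm wide; open, the fingers measure 114 mm over their backs; the gripper's body (76 mm by 85 mm) begins 54 mm behind the grasp point. The pads swing forward as they close: fully open they stand 13 mm farther back than shut.
Start: joints at [0.97, 0.527, 1.433, -0, 1.181, -0.178], TCP at [0.256, 0.57, 0.304] pointing down, gripper open.
Joint ranges: [-3.08, 3.08], [-0.75, 2.2], [0.22, 2.44], [-1.43, 4.57], [0, 2.65], [-2.85, 2.85]. Speed limits (rad/s): [2.79, 2.79, 3.14, 3.14, 3.14, 3.14].

## Interface

Orientations are given as a unit quaternion [x, y, z, w].
In Python, from station import manip, cams, order gives the robot as it stands. The module is installed in compiled form; this text tells all that it offers.
- The arm moves only by the tool drive_tool, never from a script. Its arguments are lists of equal length, an entry for each row: "linear": the shift along the tool's x, y, z in mm, a list of three; "rot": the turn, a rotation vector about the tool's x, y, z in degrees, a list of three; "hand": the finger opening in mm, from 0 to 85.4. A call has 1 to 20 rows; each row shifts and turns the pose as measured when the row begins, along the tool's axes as they then stand; what a row does not reach is not made up. A row lasts 1/12 s, in which the tool goes at most 41.7 mm and 7.16 degrees, less where a joint would pass 70% of its speed; a pose out of reach is approached as far as the arm can. A call with a gripper value outside its range is refused whole. The fingers move at their own pace and stop on an object; "force" is the grip in N (left out, the last holds). Time passes only in rows, so rows that do not move let the fingers close. It gives the time, the measured TCP pose, the force and the opening at its end, in the units of the state.
- manip.sense(): the state, without advancing time (a new reading comes with each control period).
- cams.snapshot(name): name is "side" or "top"; returns the picture (384x512x3 uint8, red, green, blue); there is no depth.
- cams.camera_model(name): a dict with "vfov" (degrees; the focal length in pixels is half the picture's height over the tangent of half this angle, whatever the lens; pixels are square), "cx", "cy" (the principal point, pixels), "k1" (the pictures are not rectified: a ray, as slopes to the right and down, at radius r is drawn at 1 + k1 r^2 times it, then the intrinsics apply), "rvec" (rotation vector, rad) and "tvec" (3), from world to camera coordinates, as OpenCV has them. Camera axes: x right, y down, z forward; pixel columns grow to the right and rows downward; lengths in m; the calibration is good to about 2 mm. A picture is of the moment at which its call begins. camera_model takes no time and is no camera call.
- order.sign_off(): hands the job in, once; it reports no verdict.
Trained networks look in the newest picture that a camera, given by its name, has taken for a name from the list of things; names that differ only in an ending like _2 or _b are one class to them, and where a whole thing is asked for, a point or a joint stands for the part that bears it (a point fixed in the world has none). Each returns a list of dicts, best first, with "score" (0 to 1); they miss things now and then, are a little off and sometimes report something else, mostly with a low value. They report only what shows in the picture. A call takes as long as a camera call.
- cams.regions_of(label, camera): "pixels" (384x512 bool, what is visible of it) and "rect" ([left, top, right, bottom] in pixels, round what is visible of it).
- cams.spot_point(label, camera): "at" ([column, row] in pixels: a listed point, or the origin of a listed thing).
The state is a dict: "t": time; "q": joint angles; "qd": joint speeds; "tau": joint torques, N m; "tcp_pos": TCP position; "tool_rot": TCP orientation; "force": force on the tool from outside, world axes, zero at the start; "ft_torque": the same for the moment, N m; "finger_gap": opening from 0.0 (shut) to 1.0 (fully open).
Only numpy, scipy, OpenCV 4.12 (cv2) and the standard library are available. Lean on these libraries where they do the work, as an engineer would, in place of code of your own. Each camera call takes 0.05 s, during which the arm holds its last target. There are 200 camera calls.

## Working session

There is one attempt and no reset: what is moved stays moved. The work goes in short steps, Python scripts to look and compute and a tool call to move; the robot and the scene stay as the last step left them, time stands still between calls to the robot, and variables do not carry over. Pictures are saved under pics/ and viewed, about 8 in all and at most 12, crops included, and the job is handed in when it is done.

Besides the shell and the picture viewer there is one more tool, called by a JSON object that holds its "api" and its "payload", one argument or row to a line. drive_tool: Moves the arm, as the interface text tells. Its arguments: {"type":"object","properties":{"linear":{"type":"array","items":{"type":"array","items":{"type":"number"}}},"rot":{"type":"array","items":{"type":"array","items":{"type":"number"}}},"hand":{"type":"array","items":{"type":"number"}},"force":{"type":"number"}},"required":["linear","rot","hand"]}

```bash
mkdir -p pics
python3 - <<'E'
from station import manip,cams
import cv2,numpy as np
print(manip.tip_reach,manip.sense())
a=[]
for n in("top","side"):
    im=cams.snapshot(n); cv2.imwrite(f"pics/{n}0.png",im[...,::-1]); print(n,cams.camera_model(n))
    for l in("vise","vise_nose","jaw_mid","vise_wheel","station","stop","mouth","start_top"):
        print(l,[(np.round(d["at"],1).tolist(),round(d["score"],2)) for d in cams.spot_point(l,n)][:3])
E
```

```text
0.0726 {'t': 0.0, 'q': array([ 9.69509233e-01,  5.28469709e-01,  1.43392339e+00,  1.33151194e-05,
        1.18138789e+00, -1.78496370e-01]), 'qd': array([-0.00055351, -0.00201513, -0.00015961,  0.00263876,  0.00135716,
        0.00147198]), 'tau': array([ 2.62726062e-04, -4.42348838e+01, -1.78025043e+01, -1.42619133e-04,
        8.49356496e-03,  7.80905474e-08]), 'tcp_pos': array([0.25608424, 0.56950588, 0.30292456]), 'tool_rot': array([ 2.09826756e-01,  9.77737969e-01, -1.00970659e-03, -4.21572960e-04]), 'force': array([-0.12189729,  0.45408261, -0.54615537]), 'ft_torque': array([0.02303088, 0.00118883, 0.01156676]), 'finger_gap': 1.0047011254858609}
top {'vfov': 50.82530733581413, 'cx': 253.42201209930926, 'cy': 193.6931987649191, 'k1': -0.05831784674469481, 'rvec': array([ 2.15334938, -2.10894145,  0.22583682]), 'tvec': array([-0.04050009,  0.59600077,  1.15886402])}
vise [([343.7, 226.4], 0.84)]
vise_nose [([339.2, 213.1], 0.7)]
jaw_mid []
vise_wheel [([350.4, 257.4], 0.9)]
station [([232.2, 184.6], 0.74)]
stop [([221.6, 156.2], 0.69), ([229.0, 185.6], 0.43)]
mouth [([230.7, 204.3], 0.67)]
start_top [([322.2, 174.9], 0.51), ([368.2, 169.3], 0.33)]
side {'vfov': 51.457037593013425, 'cx': 256.43117242393214, 'cy': 191.07803335808848, 'k1': 0.008596638959900843, 'rvec': array([ 2.10869809, -0.7950783 ,  0.41320873]), 'tvec': array([-0.46108589,  0.28744593,  1.01275013])}
vise [([300.7, 273.9], 0.73), ([278.3, 296.8], 0.62)]
vise_nose [([308.1, 262.3], 0.64)]
jaw_mid [([298.3, 265.1], 0.77), ([309.5, 263.6], 0.23)]
vise_wheel [([279.9, 296.4], 0.74), ([367.2, 259.3], 0.28)]
station [([248.4, 194.9], 0.68)]
stop [([264.3, 175.6], 0.57)]
mouth [([240.9, 204.7], 0.59)]
start_top [([349.7, 332.9], 0.27)]
```

View pics/top0.png

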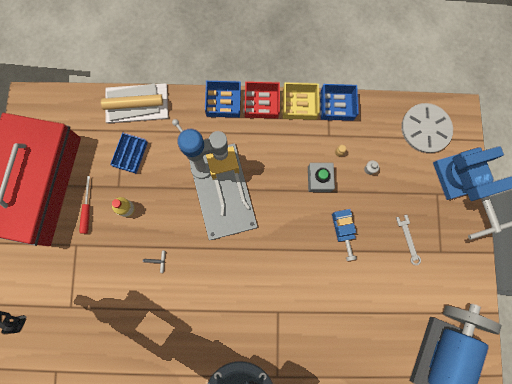

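View pics/side0.png

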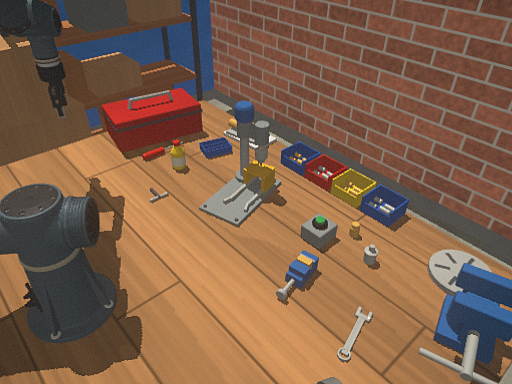

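```bash
cat > h.py <<'E'
import numpy as np,cv2
from station import manip,cams
from scipy.optimize import least_squares,minimize
M={n:cams.camera_model(n) for n in("top","side")}
def proj(P,n):
    m=M[n];P=np.atleast_2d(P).astype(float)
    f=192/np.tan(np.radians(m["vfov"])/2)
    K=np.array([[f,0,m["cx"]],[0,f,m["cy"]],[0,0,1]])
    return cv2.projectPoints(P,m["rvec"],m["tvec"],K,np.array([m["k1"],0,0,0,0]))[0][:,0]
def atz(uv,z,n):
    g=np.array([.6,0.])
    return least_squares(lambda p:proj([p[0],p[1],z],n)[0]-uv,g).x
def tri(uv): # dict cam->uv
    r=least_squares(lambda p:np.concatenate([proj(p,n)[0]-uv[n] for n in uv]),[.6,0,.05]);return r.x,r.fun
def T(pose,P):
    x,y,a=pose;c,s=np.cos(a),np.sin(a);P=np.atleast_2d(P).astype(float)
    return np.c_[x+c*P[:,0]-s*P[:,1],y+s*P[:,0]+c*P[:,1],P[:,2]]
def box(x0,x1,y0,y1,z0,z1): return np.array([[x,y,z] for x in(x0,x1) for y in(y0,y1) for z in(z0,z1)])/1000
th=np.linspace(0,2*np.pi,24,endpoint=False)
wheel=np.array([[x,15*np.cos(t),18+15*np.sin(t)] for x in(-107,-95) for t in th])/1000
VISE=[box(-45,45,-25,25,0,22),box(-30,0,-25,25,0,46),box(20,45,-25,25,0,46),box(0,20,-20,20,0,52),box(-95,-45,-6,6,12,24),wheel]
def sil(parts,pose,n,S=4):
    im=np.zeros((384*S,512*S),np.uint8)
    for p in parts:
        q=proj(T(pose,p),n); h=cv2.convexHull(np.round((q+.5)*S*16-8).astype(np.int32))
        cv2.fillConvexPoly(im,h,255,shift=4)
    return cv2.resize(im,(512,384),interpolation=cv2.INTER_AREA)/255.
def fit(parts,masks,p0):
    ms={n:masks[n].astype(float) for n in masks}
    f=lambda d:sum(((sil(parts,p0+d*[.001,.001,.01],n)-ms[n])**2).sum()/ms[n].sum() for n in ms)
    s=np.vstack([np.zeros(3),np.eye(3)*6])
    r=minimize(f,np.zeros(3),method="Nelder-Mead",options=dict(initial_simplex=s,xatol=.05,fatol=1e-4))
    return p0+r.x*[.001,.001,.01],r.fun
def draw(im,pose,boxes,n,S,off,col):
    for p in boxes:
        q=((proj(T(pose,p),n)-off+.5)*S).astype(int)
        for i in range(len(p)):
            for j in range(i):
                if (np.abs(p[i]-p[j])>1e-9).sum()==1 and len(p)==8: cv2.line(im,tuple(map(int,q[i])),tuple(map(int,q[j])),col,1)
ST=[box(-150,130,-55,100,0,12),box(-60,120,27.5,37.5,12,24),box(-60,120,-37.5,-27.5,12,24),box(30,100,-43,43,72,82),box(105,120,-27.5,27.5,12,32)]
E
python3 - <<'E'
from h import *
pts={"nose":dict(top=[339.2,213.1],side=[308.1,262.3]),"wheel":dict(top=[350.4,257.4],side=[279.9,296.4]),"station":dict(top=[232.2,184.6],side=[248.4,194.9]),"stop":dict(top=[221.6,156.2],side=[264.3,175.6]),"mouth":dict(top=[230.7,204.3],side=[240.9,204.7]),"start":dict(top=[322.2,174.9],side=[320.5,219])}
for k,v in pts.items():
    p,r=tri(v);print(k,p.round(4),r.round(1))
ms={}
for n in("top","side"):
    cams.snapshot(n);
    for l in("vise","start_top","station"):
        r=cams.regions_of(l,n)
        print(n,l,[(np.round(d["rect"]).tolist(),d["pixels"].sum(),round(d["score"],2)) for d in r][:3])
        if r: ms[n+l]=r[0]["pixels"]
np.savez("m.npz",**ms)
E
```

```text
nose [ 0.5495 -0.2977  0.008 ] [-0.3  0.3  0.4 -0.1]
wheel [ 0.4103 -0.3289  0.0045] [-0.8  1.2  1.2 -0.2]
station [0.6278 0.0416 0.0112] [-1.2  1.6  2.1 -0.4]
stop [0.719  0.0728 0.0319] [ 0.1 -0.1 -0.2  0. ]
mouth [ 0.5767  0.0394 -0.0064] [ 0.7 -1.  -1.3  0.2]
start [ 0.6593 -0.2365  0.0659] [ 0.4 -0.5 -0.6  0.1]
top vise [([336.0, 212.0, 355.0, 261.0], np.int64(604), 0.88)]
top start_top [([319.0, 169.0, 328.0, 180.0], np.int64(73), 0.55)]
top station [([173.0, 118.0, 257.0, 240.0], np.int64(5315), 0.93), ([319.0, 172.0, 326.0, 180.0], np.int64(66), 0.62)]
side vise [([278.0, 253.0, 318.0, 298.0], np.int64(783), 0.84)]
side start_top [([316.0, 210.0, 324.0, 228.0], np.int64(90), 0.61)]
side station [([201.0, 99.0, 283.0, 229.0], np.int64(4169), 0.78)]
```

Run:
```python
from h import *
ms=np.load("m.npz")
v0=np.array([.505,-.308,np.arctan2(.031,.139)])
v,f=fit(VISE,{n:ms[n+"vise"] for n in M},v0);print("vise",v.round(4),f)
for n in M: print(n,fit(VISE,{n:ms[n+"vise"]},v)[0].round(4))
s0=np.array([.62,.045,.22])
def fs(names,p0):
    W={n:sil([box(-220,15,-110,180,0,1)],p0,n) for n in M}
    F=lambda d:sum((W[n]*(sil(ST[:3],p0+d*[.001,.001,.01],n)-ms[n+"station"])**2).sum() for n in names)
    r=minimize(F,np.zeros(3),method="Nelder-Mead",options=dict(initial_simplex=np.vstack([np.zeros(3),np.eye(3)*8]),xatol=.05,fatol=1e-2))
    return p0+r.x*[.001,.001,.01],r.fun
s=s0
for _ in range(3): s,f=fs(list(M),s)
print("st",s.round(4),f,[fs([n],s)[0].round(4) for n in M])
out=[]
S=6
for n,c in(("top",(172,110)),("side",(195,150))):
    im=cv2.imread(f"pics/{n}0.png");w,h=(95,135) if n=="top" else (95,80)
    cr=cv2.resize(im[c[1]:c[1]+h,c[0]:c[0]+w],None,fx=4,fy=4,interpolation=cv2.INTER_CUBIC)
    draw(cr,s,ST,n,4,np.array(c),(0,0,255));out.append(cr)
for n,c in(("top",(310,165)),("side",(272,205))):
    im=cv2.imread(f"pics/{n}0.png")
    cr=cv2.resize(im[c[1]:c[1]+100,c[0]:c[0]+50],None,fx=4,fy=4,interpolation=cv2.INTER_CUBIC)
    draw(cr,v,VISE,n,4,np.array(c),(0,0,255));out.append(cr)
H=np.zeros((560,800,3),np.uint8)
H[:540,:380]=out[0];H[:320,400:780]=out[1]; 
cv2.imwrite("pics/ov.png",H); cv2.imwrite("pics/ov2.png",np.hstack(out[2:]))
```

```text
vise [ 0.5106 -0.3094  0.2161] 0.41027566508923874
top [ 0.5128 -0.3092  0.2106]
side [ 0.5063 -0.3094  0.2553]
st [0.6304 0.0515 0.2803] 107.56581152045592 [array([0.6313, 0.052 , 0.2838]), array([0.6249, 0.0502, 0.278 ])]
```

View pics/ov.png

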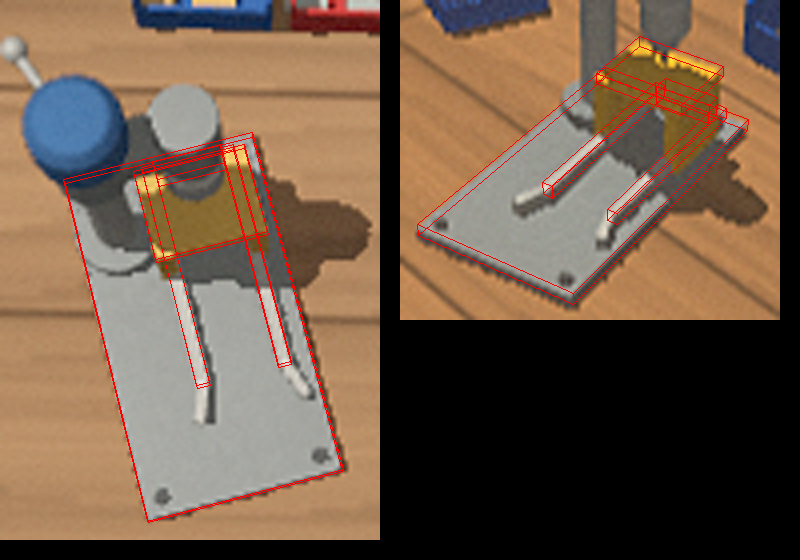

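View pics/ov2.png

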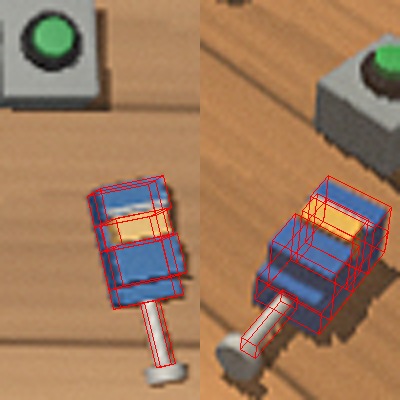

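```bash
cat > plan.py <<'E'
import json
from h import *
def plan(wps,step=35,hand=85,degstep=6.5):
    s=manip.sense();p=s["tcp_pos"].copy();x,y=s["tool_rot"][:2];yaw=np.arctan2(2*x*y,x*x-y*y)
    L=[];Rr=[]
    for w in wps:
        d=np.array(w[:3])-p; dy=(w[3]-yaw+np.pi)%(2*np.pi)-np.pi
        n=max(1,int(np.ceil(max(np.linalg.norm(d)*1000/step,abs(np.degrees(dy))/degstep))))
        for i in range(n):
            c,q=np.cos(yaw),np.sin(yaw);e=d/n*1000
            L.append([round(float(v),1) for v in(c*e[0]+q*e[1],q*e[0]-c*e[1],-e[2])]);Rr.append([0,0,round(float(-np.degrees(dy)/n),2)]);yaw+=dy/n
        p=np.array(w[:3])
    print(len(L))
    for i in range(0,len(L),20): print(json.dumps(dict(linear=L[i:i+20],rot=Rr[i:i+20],hand=[hand]*len(L[i:i+20]))))
def st():
    s=manip.sense();x,y=s["tool_rot"][:2];print("t",round(s["t"],2),s["tcp_pos"].round(4),"yaw",round(float(np.arctan2(2*x*y,x*x-y*y)),4),"F",s["force"].round(1),"gap",round(s["finger_gap"],3),s["tool_rot"].round(4))
E
python3 - <<'E'
from plan import *
st();v=np.array([.5095,-.3094,.22]);g=T(v,[-.012,0,0])[0];print(g)
plan([(.45,.10,.30,.22+1.0),(g[0],g[1],.20,.22)])
E
```

```text
t 1.3 [0.2564 0.57   0.3039] yaw 2.7188 F [ 0.2  0.2 -0.4] gap 1.0 [ 0.2098  0.9777 -0.      0.    ]
[ 0.49778923 -0.31201876  0.        ]
28
{"linear": [[-24.6, -23.3, 0.3], [-26.8, -20.7, 0.3], [-28.8, -17.9, 0.3], [-30.4, -15.0, 0.3], [-31.7, -11.9, 0.3], [-32.8, -8.6, 0.3], [-33.5, -5.3, 0.3], [-33.8, -2.0, 0.3], [-33.9, 1.4, 0.3], [-33.5, 4.8, 0.3], [-32.9, 8.1, 0.3], [-31.9, 11.4, 0.3], [-30.6, 14.5, 0.3], [-29.0, 17.5, 0.3], [-27.1, 20.3, 0.3], [-28.5, 14.3, 7.7], [-27.3, 16.5, 7.7], [-26.0, 18.5, 7.7], [-24.5, 20.5, 7.7], [-22.8, 22.3, 7.7]], "rot": [[0, 0, 5.73], [0, 0, 5.73], [0, 0, 5.73], [0, 0, 5.73], [0, 0, 5.73], [0, 0, 5.73], [0, 0, 5.73], [0, 0, 5.73], [0, 0, 5.73], [0, 0, 5.73], [0, 0, 5.73], [0, 0, 5.73], [0, 0, 5.73], [0, 0, 5.73], [0, 0, 5.73], [0, 0, 4.41], [0, 0, 4.41], [0, 0, 4.41], [0, 0, 4.41], [0, 0, 4.41]], "hand": [85, 85, 85, 85, 85, 85, 85, 85, 85, 85, 85, 85, 85, 85, 85, 85, 85, 85, 85, 85]}
{"linear": [[-21.0, 24.0, 7.7], [-19.1, 25.5, 7.7], [-17.1, 26.9, 7.7], [-15.0, 28.2, 7.7], [-12.8, 29.2, 7.7], [-10.5, 30.1, 7.7], [-8.2, 30.8, 7.7], [-5.8, 31.4, 7.7]], "rot": [[0, 0, 4.41], [0, 0, 4.41], [0, 0, 4.41], [0, 0, 4.41], [0, 0, 4.41], [0, 0, 4.41], [0, 0, 4.41], [0, 0, 4.41]], "hand": [85, 85, 85, 85, 85, 85, 85, 85]}
```

{"api": "drive_tool", "payload": {
  "linear": [
    [-25, -23, 0],
    [-27, -21, 0],
    [-29, -18, 0],
    [-30, -15, 0],
    [-32, -12, 0],
    [-33, -9, 0],
    [-33, -5, 0],
    [-34, -2, 0],
    [-34, 1, 0],
    [-33, 5, 0],
    [-33, 8, 0],
    [-32, 11, 0],
    [-31, 15, 0],
    [-29, 18, 0],
    [-27, 20, 0],
    [-28, 14, 8],
    [-27, 16, 8],
    [-26, 19, 8],
    [-25, 20, 8],
    [-23, 22, 8]
  ],
  "rot": [
    [0, 0, 5.7],
    [0, 0, 5.7],
    [0, 0, 5.7],
    [0, 0, 5.7],
    [0, 0, 5.7],
    [0, 0, 5.7],
    [0, 0, 5.7],
    [0, 0, 5.7],
    [0, 0, 5.7],
    [0, 0, 5.7],
    [0, 0, 5.7],
    [0, 0, 5.7],
    [0, 0, 5.7],
    [0, 0, 5.7],
    [0, 0, 5.7],
    [0, 0, 4.4],
    [0, 0, 4.4],
    [0, 0, 4.4],
    [0, 0, 4.4],
    [0, 0, 4.4]
  ],
  "hand": [85, 85, 85, 85, 85, 85, 85, 85, 85, 85, 85, 85, 85, 85, 85, 85, 85, 85, 85, 85]
}}

```text
t: 2.97
tcp_pos: [0.4579, -0.0858, 0.2652]
tool_rot: [0.928, 0.372, 0.013, 0.002]
force: [0.1, -0.1, -0.1]
finger_gap: 0.994
```

{"api": "drive_tool", "payload": {
  "linear": [
    [-21, 24, 8],
    [-19, 26, 8],
    [-17, 27, 8],
    [-15, 28, 8],
    [-13, 29, 8],
    [-11, 30, 8],
    [-8, 31, 8],
    [-6, 31, 8],
    [0, 0, 0]
  ],
  "rot": [
    [0, 0, 4.4],
    [0, 0, 4.4],
    [0, 0, 4.4],
    [0, 0, 4.4],
    [0, 0, 4.4],
    [0, 0, 4.4],
    [0, 0, 4.4],
    [0, 0, 4.4],
    [0, 0, 0]
  ],
  "hand": [85, 85, 85, 85, 85, 85, 85, 85, 85]
}}

```text
t: 3.72
tcp_pos: [0.4662, -0.3623, 0.1973]
tool_rot: [0.998, 0.053, 0.016, 0.002]
force: [1.1, 0.1, 0.4]
finger_gap: 0.996
```

Run:
```python
from plan import *
st();v=np.array([.5095,-.3094,.22]);g=T(v,[-.012,0,0])[0]
plan([(g[0],g[1],.14,.22),(g[0],g[1],.089,.22)],25)
```

```text
t 3.72 [ 0.4662 -0.3623  0.1973] yaw 0.1059 F [1.1 0.1 0.4] gap 0.996 [0.9985 0.0529 0.0161 0.0017]
7
{"linear": [[9.2, -11.7, 14.3], [9.5, -11.4, 14.3], [9.8, -11.1, 14.3], [10.1, -10.8, 14.3], [0.0, 0.0, 17.0], [0.0, 0.0, 17.0], [0.0, 0.0, 17.0]], "rot": [[0, 0, -1.63], [0, 0, -1.63], [0, 0, -1.63], [0, 0, -1.63], [0, 0, -0.0], [0, 0, -0.0], [0, 0, -0.0]], "hand": [85, 85, 85, 85, 85, 85, 85]}
```

```bash
cat > plan.py <<'E'
import json
from h import *
from scipy.spatial.transform import Rotation as Ro
def down(yaw): c,s=np.cos(yaw),np.sin(yaw); return Ro.from_matrix(np.array([[c,s,0],[s,-c,0],[0,0,-1.]]))
def plan(wps,step=35,hand=85,degstep=6.5,settle=1):
    s=manip.sense();p=s["tcp_pos"].copy();R=Ro.from_quat(s["tool_rot"])
    L=[];Q=[]
    for w in wps:
        d=np.array(w[:3])-p; rv=(R.inv()*down(w[3])).as_rotvec()
        n=max(1,int(np.ceil(max(np.linalg.norm(d)*1000/step,np.degrees(np.linalg.norm(rv))/degstep))))
        for i in range(n):
            L.append(np.round(R.inv().apply(d/n*1000),1).tolist());Q.append(np.round(np.degrees(rv/n),1).tolist());R=R*Ro.from_rotvec(rv/n)
        p=np.array(w[:3])
    for _ in range(settle): L.append([0,0,0]);Q.append([0,0,0])
    print(len(L))
    for i in range(0,len(L),20): print(L[i:i+20],"\n",Q[i:i+20])
def st():
    s=manip.sense();R=Ro.from_quat(s["tool_rot"]);m=R.as_matrix();print("t",round(s["t"],2),s["tcp_pos"].round(4),"yaw",round(float(np.arctan2(m[1,0],m[0,0])),4),"tilt",m[:2,2].round(4),"F",s["force"].round(1),"gap",round(s["finger_gap"],3))
E
python3 - <<'E'
from plan import *
st();v=np.array([.5095,-.3094,.22]);g=T(v,[-.012,0,0])[0]
plan([(g[0],g[1],.16,.22)],15,settle=2)
E
```

```text
t 3.72 [ 0.4662 -0.3623  0.1973] yaw 0.106 tilt [ 0.0323 -0.0016] F [1.1 0.1 0.4] gap 0.996
7
[[7.1, -9.4, 7.6], [7.4, -9.2, 7.6], [7.6, -9.0, 7.6], [7.9, -8.8, 7.5], [8.1, -8.6, 7.5], [0, 0, 0], [0, 0, 0]] 
 [[0.1, -0.4, -1.3], [0.1, -0.4, -1.3], [0.1, -0.4, -1.3], [0.1, -0.4, -1.3], [0.1, -0.4, -1.3], [0, 0, 0], [0, 0, 0]]
```

{"api": "drive_tool", "payload": {
  "linear": [
    [7, -9.5, 7.5],
    [7.5, -9, 7.5],
    [7.5, -9, 7.5],
    [8, -9, 7.5],
    [8, -8.5, 7.5],
    [0, 0, 0],
    [0, 0, 0]
  ],
  "rot": [
    [0.1, -0.4, -1.3],
    [0.1, -0.4, -1.3],
    [0.1, -0.4, -1.3],
    [0.1, -0.4, -1.3],
    [0.1, -0.4, -1.3],
    [0, 0, 0],
    [0, 0, 0]
  ],
  "hand": [85, 85, 85, 85, 85, 85, 85]
}}

```text
t: 4.3
tcp_pos: [0.5004, -0.3008, 0.1556]
tool_rot: [0.993, 0.119, -0.005, -0.004]
force: [0.5, 0.5, 0.0]
finger_gap: 0.992
```

Run:
```python
from plan import *
st();v=np.array([.5095,-.3094,.22]);g=T(v,[-.012,0,0])[0]
plan([(g[0],g[1],.12,.22),(g[0],g[1],.089,.22)],15,settle=2)
```

```text
t 4.3 [ 0.5004 -0.3008  0.1556] yaw 0.2384 tilt [-0.011   0.0059] F [0.5 0.5 0. ] gap 0.992
8
[[-1.6, 3.5, 11.9], [-1.6, 3.5, 11.9], [-1.7, 3.5, 11.9], [-0.0, 0.0, 10.3], [-0.0, 0.0, 10.3], [-0.0, 0.0, 10.3], [0, 0, 0], [0, 0, 0]] 
 [[-0.2, 0.2, 0.4], [-0.2, 0.2, 0.4], [-0.2, 0.2, 0.4], [-0.0, -0.0, 0.0], [-0.0, -0.0, 0.0], [-0.0, -0.0, 0.0], [0, 0, 0], [0, 0, 0]]
```

{"api": "drive_tool", "payload": {
  "linear": [
    [-1.5, 3, 11],
    [-1.5, 3, 11],
    [-1.5, 3, 9],
    [0, 0, 4],
    [0, 0, 0]
  ],
  "rot": [
    [-0.2, 0.2, 0.3],
    [-0.2, 0.2, 0.3],
    [-0.2, 0.2, 0.3],
    [0, 0, 0],
    [0, 0, 0]
  ],
  "hand": [85, 85, 85, 85, 85]
}}

```text
t: 4.72
tcp_pos: [0.4997, -0.3063, 0.1207]
tool_rot: [0.993, 0.115, 0.001, 0.002]
force: [-0.6, -0.2, -0.2]
finger_gap: 0.993
```

Run:
```python
from plan import *
st();v=np.array([.5095,-.3094,.22]);g=T(v,[-.012,0,0])[0]
plan([(g[0],g[1],.089,.22)],10,settle=2)
```

```text
t 4.72 [ 0.4997 -0.3063  0.1207] yaw 0.2308 tilt [ 0.0029 -0.0033] F [-0.6 -0.2 -0.2] gap 0.993
6
[[-0.8, 1.3, 7.9], [-0.8, 1.3, 7.9], [-0.8, 1.3, 7.9], [-0.8, 1.3, 7.9], [0, 0, 0], [0, 0, 0]] 
 [[0.1, -0.0, 0.2], [0.1, -0.0, 0.2], [0.1, -0.0, 0.2], [0.1, -0.0, 0.2], [0, 0, 0], [0, 0, 0]]
```

{"api": "drive_tool", "payload": {
  "linear": [
    [-1, 1.5, 8],
    [-1, 1.5, 8],
    [-1, 1.5, 8],
    [-0.5, 1.5, 7],
    [0, 0, 0],
    [0, 0, 0]
  ],
  "rot": [
    [0.1, 0, 0.2],
    [0.1, 0, 0.2],
    [0.1, 0, 0.2],
    [0, 0, 0],
    [0, 0, 0],
    [0, 0, 0]
  ],
  "hand": [85, 85, 85, 85, 85, 85]
}}

```text
t: 5.22
tcp_pos: [0.4977, -0.3145, 0.0873]
tool_rot: [0.994, 0.109, 0.001, -0.0]
force: [-0.4, 0.4, 0.3]
finger_gap: 0.996
```

Run:
```python
from plan import *
st();im=cams.snapshot("side");cv2.imwrite("pics/g.png",cv2.resize(im[190:320,220:380],None,fx=4,fy=4,interpolation=cv2.INTER_CUBIC)[...,::-1])
```

```text
t 5.22 [ 0.4977 -0.3145  0.0873] yaw 0.2185 tilt [0.0027 0.0012] F [-0.4  0.4  0.3] gap 0.996
```

View pics/g.png

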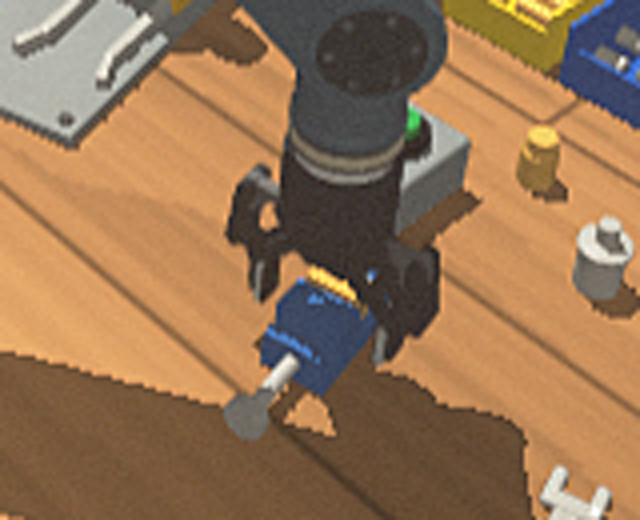

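The vise lies between the open fingers (crop about 320,330), straddled symmetrically. Now I close the fingers and lift.

{"api": "drive_tool", "payload": {
  "linear": [
    [0, 0, 0],
    [0, 0, 0],
    [0, 0, 0],
    [0, 0, 0],
    [0, 0, 0],
    [0, 0, 0],
    [0, 0, 0],
    [0, 0, 0]
  ],
  "rot": [
    [0, 0, 0],
    [0, 0, 0],
    [0, 0, 0],
    [0, 0, 0],
    [0, 0, 0],
    [0, 0, 0],
    [0, 0, 0],
    [0, 0, 0]
  ],
  "hand": [40, 40, 40, 40, 40, 40, 40, 40],
  "force": 60
}}

```text
t: 5.93
tcp_pos: [0.4971, -0.3132, 0.088]
tool_rot: [0.994, 0.109, 0.001, -0.002]
force: [-1.0, -0.0, -1.2]
finger_gap: 0.579
```

{"api": "drive_tool", "payload": {
  "linear": [
    [0, 0, -8],
    [0, 0, -12],
    [0, 0, -15],
    [0, 0, -15],
    [0, 0, -15],
    [0, 0, -10],
    [0, 0, 0],
    [0, 0, 0]
  ],
  "rot": [
    [0, 0, 0],
    [0, 0, 0],
    [0, 0, 0],
    [0, 0, 0],
    [0, 0, 0],
    [0, 0, 0],
    [0, 0, 0],
    [0, 0, 0]
  ],
  "hand": [40, 40, 40, 40, 40, 40, 40, 40]
}}

```text
t: 6.6
tcp_pos: [0.4933, -0.3102, 0.1646]
tool_rot: [0.994, 0.11, -0.004, -0.007]
force: [-0.4, -0.2, -7.7]
finger_gap: 0.571
```

Run:
```python
from plan import *
st();s=np.array([.6304,.0515,.2803])
g=T(s,[-.132-.07,0,0])[0];print(g)
plan([(g[0],g[1],.17,s[2])],25,settle=2)
```

```text
t 6.6 [ 0.4933 -0.3102  0.1646] yaw 0.2196 tilt [-0.0096  0.0124] F [-0.4 -0.2 -7.7] gap 0.571
[ 0.43628356 -0.00438208  0.        ]
15
[[0.8, -23.9, -0.1], [1.0, -23.9, -0.1], [1.1, -23.9, -0.1], [1.2, -23.9, -0.2], [1.3, -23.9, -0.2], [1.4, -23.9, -0.2], [1.5, -23.9, -0.2], [1.6, -23.9, -0.3], [1.7, -23.9, -0.3], [1.8, -23.9, -0.3], [2.0, -23.8, -0.3], [2.1, -23.8, -0.4], [2.2, -23.8, -0.4], [0, 0, 0], [0, 0, 0]] 
 [[-0.1, 0.0, -0.3], [-0.1, 0.0, -0.3], [-0.1, 0.0, -0.3], [-0.1, 0.0, -0.3], [-0.1, 0.0, -0.3], [-0.1, 0.0, -0.3], [-0.1, 0.0, -0.3], [-0.1, 0.0, -0.3], [-0.1, 0.0, -0.3], [-0.1, 0.0, -0.3], [-0.1, 0.0, -0.3], [-0.1, 0.0, -0.3], [-0.1, 0.0, -0.3], [0, 0, 0], [0, 0, 0]]
```

{"api": "drive_tool", "payload": {
  "linear": [
    [1, -20, 0],
    [1, -24, 0],
    [1, -24, 0],
    [1, -24, 0],
    [1.5, -24, 0],
    [1.5, -24, 0],
    [1.5, -24, 0],
    [1.5, -24, 0],
    [1.5, -24, 0],
    [2, -24, 0],
    [2, -24, 0],
    [2, -20, 0],
    [2, -15, 0],
    [0, 0, 0],
    [0, 0, 0]
  ],
  "rot": [
    [-0.1, 0, -0.3],
    [-0.1, 0, -0.3],
    [-0.1, 0, -0.3],
    [-0.1, 0, -0.3],
    [-0.1, 0, -0.3],
    [-0.1, 0, -0.3],
    [-0.1, 0, -0.3],
    [-0.1, 0, -0.3],
    [-0.1, 0, -0.3],
    [-0.1, 0, -0.3],
    [-0.1, 0, -0.3],
    [-0.1, 0, -0.3],
    [-0.1, 0, -0.3],
    [0, 0, 0],
    [0, 0, 0]
  ],
  "hand": [40, 40, 40, 40, 40, 40, 40, 40, 40, 40, 40, 40, 40, 40, 40]
}}

```text
t: 7.85
tcp_pos: [0.433, -0.0085, 0.158]
tool_rot: [0.99, 0.143, -0.008, 0.004]
force: [2.1, -0.4, -6.7]
finger_gap: 0.575
```

Run:
```python
from plan import *
st();s=np.array([.6304,.0515,.2803])
g=T(s,[-.132-.07,0,0])[0]
plan([(g[0],g[1],.15,s[2])],12,settle=2)
```

```text
t 7.85 [ 0.433  -0.0085  0.158 ] yaw 0.2864 tilt [-0.0138 -0.0097] F [ 2.1 -0.4 -6.7] gap 0.575
3
[[4.4, -3.1, 7.9], [0, 0, 0], [0, 0, 0]] 
 [[0.3, 0.9, 0.4], [0, 0, 0], [0, 0, 0]]
```

Run:
```python
from plan import *
s=np.array([.6304,.0515,.2803])
g=T(s,[-.132,0,0])[0];print(g)
plan([(g[0],g[1],.125,s[2])],10,settle=2)
```

```text
[0.50355163 0.014983   0.        ]
11
[[8.3, -0.3, 3.5], [8.3, -0.3, 3.5], [8.3, -0.3, 3.6], [8.3, -0.3, 3.6], [8.3, -0.3, 3.6], [8.3, -0.3, 3.6], [8.3, -0.3, 3.6], [8.3, -0.3, 3.6], [8.3, -0.3, 3.6], [0, 0, 0], [0, 0, 0]] 
 [[0.0, 0.1, 0.0], [0.0, 0.1, 0.0], [0.0, 0.1, 0.0], [0.0, 0.1, 0.0], [0.0, 0.1, 0.0], [0.0, 0.1, 0.0], [0.0, 0.1, 0.0], [0.0, 0.1, 0.0], [0.0, 0.1, 0.0], [0, 0, 0], [0, 0, 0]]
```

{"api": "drive_tool", "payload": {
  "linear": [
    [8, -0.3, 3.5],
    [8, -0.3, 3.5],
    [8, -0.3, 3.5],
    [8, -0.3, 3.5],
    [8, -0.3, 3.5],
    [8, -0.3, 3.5],
    [8, -0.3, 3.5],
    [8, -0.3, 3],
    [6, -0.3, 2],
    [0, 0, 0],
    [0, 0, 0]
  ],
  "rot": [
    [0, 0.1, 0],
    [0, 0.1, 0],
    [0, 0.1, 0],
    [0, 0.1, 0],
    [0, 0.1, 0],
    [0, 0.1, 0],
    [0, 0.1, 0],
    [0, 0.1, 0],
    [0, 0.1, 0],
    [0, 0, 0],
    [0, 0, 0]
  ],
  "hand": [40, 40, 40, 40, 40, 40, 40, 40, 40, 40, 40]
}}

```text
t: 8.77
tcp_pos: [0.5107, 0.0122, 0.1226]
tool_rot: [0.99, 0.14, 0.003, 0.003]
force: [-0.4, -1.3, -7.2]
finger_gap: 0.573
```

Run:
```python
from plan import *
st();s=manip.sense();tp=s["tcp_pos"];yaw=.28
out=[]
o=tp.copy();o[2]-=.0875;o[:2]+=.012*np.array([np.cos(yaw),np.sin(yaw)])
print("vise pose by arm",o,"pred nose/wheel px",[(n,proj(T([o[0],o[1],yaw],[[.045,0,o[2]],[-.107,0,.018+o[2]]]),n).round(1).tolist()) for n in M])
for n,c in(("top",(180,150)),("side",(190,160))):
    im=cams.snapshot(n)
    for l in("vise_nose","vise_wheel","mouth"): print(n,l,[(np.round(d["at"],1).tolist(),round(d["score"],2)) for d in cams.spot_point(l,n)][:2])
    cr=cv2.resize(im[c[1]:c[1]+100,c[0]:c[0]+90],None,fx=4,fy=4,interpolation=cv2.INTER_CUBIC)[...,::-1].copy()
    V=[p+[0,0,o[2]] for p in VISE];draw(cr,[o[0],o[1],yaw],V,n,4,np.array(c),(0,0,255));draw(cr,[.6304,.0515,.2803],ST,n,4,np.array(c),(0,255,0));out.append(cr)
cv2.imwrite("pics/pl.png",np.hstack(out))
```

```text
t 8.77 [0.5107 0.0122 0.1226] yaw 0.2817 tilt [ 0.0066 -0.0057] F [-0.4 -1.3 -7.2] gap 0.573
vise pose by arm [0.52219952 0.01548993 0.03514296] pred nose/wheel px [('top', [[234.7, 204.7], [247.5, 253.1]]), ('side', [[239.0, 198.2], [210.5, 219.8]])]
top vise_nose []
top vise_wheel [([226.8, 185.4], 0.52)]
top mouth []
side vise_nose [([235.0, 197.5], 0.87)]
side vise_wheel [([210.9, 219.9], 0.55)]
side mouth [([240.1, 205.0], 0.78)]
```

View pics/pl.png

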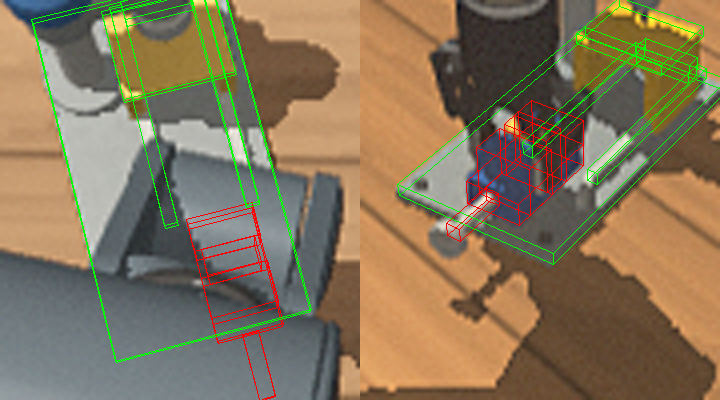

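Run:
```python
from plan import *
s=np.array([.6304,.0515,.2803])
g=T(s,[-.128,0,0])[0];print(g)
plan([(g[0],g[1],.106,s[2])],6,settle=2)
```

```text
[0.50739552 0.01608957 0.        ]
5
[[-0.6, -1.7, 5.7], [-0.6, -1.6, 5.7], [-0.6, -1.6, 5.7], [0, 0, 0], [0, 0, 0]] 
 [[0.1, -0.1, 0.0], [0.1, -0.1, 0.0], [0.1, -0.1, 0.0], [0, 0, 0], [0, 0, 0]]
```

{"api": "drive_tool", "payload": {
  "linear": [
    [0, -1.5, 5.5],
    [0, -1.5, 5.5],
    [-0.5, -1.5, 5],
    [0, 0, 0],
    [0, 0, 0]
  ],
  "rot": [
    [0.1, -0.1, 0],
    [0.1, -0.1, 0],
    [0.1, -0.1, 0],
    [0, 0, 0],
    [0, 0, 0]
  ],
  "hand": [40, 40, 40, 40, 40]
}}

```text
t: 9.58
tcp_pos: [0.5084, 0.0162, 0.1056]
tool_rot: [0.99, 0.14, 0.0, 0.001]
force: [0.9, 0.2, -7.8]
finger_gap: 0.576
```

```bash
cat >> plan.py <<'E'
SP=np.array([.6304,.0515,.2803])
def stf():
    st();p=manip.sense()["tcp_pos"];d=p[:2]-SP[:2];c,s=np.cos(SP[2]),np.sin(SP[2]);f=manip.sense()["force"]
    print("station frame x,y mm",round((c*d[0]+s*d[1])*1000,1),round((c*d[1]-s*d[0])*1000,1),"F along,lat",round(c*f[0]+s*f[1],1),round(c*f[1]-s*f[0],1))
E
python3 - <<'E'
from plan import *
stf()
g=T(SP,[-.128,0,0])[0]
plan([(g[0],g[1],.100,SP[2])],6,settle=2)
E
```

```text
t 9.58 [0.5084 0.0162 0.1056] yaw 0.2804 tilt [ 0.0003 -0.0019] F [ 0.9  0.2 -7.8] gap 0.576
station frame x,y mm -127.0 -0.1 F along,lat 1.0 -0.1
3
[[-1.0, -0.1, 5.6], [0, 0, 0], [0, 0, 0]] 
 [[0.1, 0.0, 0.0], [0, 0, 0], [0, 0, 0]]
```

{"api": "drive_tool", "payload": {
  "linear": [
    [0, 0, 2],
    [0, 0, 2],
    [0, 0, 0],
    [4, 0, 0],
    [4, 0, 0],
    [4, 0, 0],
    [4, 0, 0],
    [4, 0, 0],
    [4, 0, 0],
    [4, 0, 0],
    [3, 0, 0],
    [0, 0, 0]
  ],
  "rot": [
    [0, 0, 0],
    [0, 0, 0],
    [0, 0, 0],
    [0, 0, 0],
    [0, 0, 0],
    [0, 0, 0],
    [0, 0, 0],
    [0, 0, 0],
    [0, 0, 0],
    [0, 0, 0],
    [0, 0, 0],
    [0, 0, 0]
  ],
  "hand": [40, 40, 40, 40, 40, 40, 40, 40, 40, 40, 40, 40]
}}

```text
t: 10.58
tcp_pos: [0.5426, 0.0258, 0.1012]
tool_rot: [0.99, 0.14, 0.001, 0.001]
force: [0.9, 0.1, -7.0]
finger_gap: 0.571
```

Run:
```python
from plan import *
stf()
g=T(SP,[-.035,0,0])[0]
plan([(g[0],g[1],.100,SP[2])],6,settle=2)
```

```text
t 10.58 [0.5426 0.0258 0.1012] yaw 0.2807 tilt [ 0.0027 -0.0021] F [ 0.9  0.1 -7. ] gap 0.571
station frame x,y mm -91.4 -0.4 F along,lat 0.9 -0.2
12
[[5.6, -0.0, 0.1], [5.6, -0.0, 0.1], [5.6, -0.0, 0.1], [5.6, -0.0, 0.1], [5.6, -0.0, 0.1], [5.6, -0.0, 0.1], [5.6, -0.0, 0.1], [5.6, -0.0, 0.1], [5.6, -0.0, 0.1], [5.6, -0.0, 0.1], [0, 0, 0], [0, 0, 0]] 
 [[0.0, -0.0, 0.0], [0.0, -0.0, 0.0], [0.0, -0.0, 0.0], [0.0, -0.0, 0.0], [0.0, -0.0, 0.0], [0.0, -0.0, 0.0], [0.0, -0.0, 0.0], [0.0, -0.0, 0.0], [0.0, -0.0, 0.0], [0.0, -0.0, 0.0], [0, 0, 0], [0, 0, 0]]
```

Nose should now be about 24 mm past the flare's start, with no contact force. I continue.

{"api": "drive_tool", "payload": {
  "linear": [
    [4, -0.2, 0],
    [4, -0.1, 0],
    [5, 0, 0],
    [5, 0, 0],
    [5, 0, 0],
    [4, 0, 0],
    [0, 0, 0]
  ],
  "rot": [
    [0, 0, 0],
    [0, 0, 0],
    [0, 0, 0],
    [0, 0, 0],
    [0, 0, 0],
    [0, 0, 0],
    [0, 0, 0]
  ],
  "hand": [40, 40, 40, 40, 40, 40, 40]
}}

```text
t: 11.17
tcp_pos: [0.5706, 0.0346, 0.1008]
tool_rot: [0.99, 0.14, 0.001, 0.001]
force: [0.4, -0.7, -7.7]
finger_gap: 0.573
```

Run:
```python
from plan import *
stf()
```

```text
t 11.17 [0.5706 0.0346 0.1008] yaw 0.2807 tilt [ 0.0013 -0.0018] F [ 0.4 -0.7 -7.7] gap 0.573
station frame x,y mm -62.1 0.3 F along,lat 0.2 -0.8
```

{"api": "drive_tool", "payload": {
  "linear": [
    [5, 0, 0],
    [5, 0, 0],
    [5, 0, 0],
    [5, 0, 0],
    [4, 0, 0],
    [0, 0, 0],
    [0, 0, 0.6],
    [0, 0, 0.6],
    [0, 0, 0]
  ],
  "rot": [
    [0, 0, 0],
    [0, 0, 0],
    [0, 0, 0],
    [0, 0, 0],
    [0, 0, 0],
    [0, 0, 0],
    [0, 0, 0],
    [0, 0, 0],
    [0, 0, 0]
  ],
  "hand": [40, 40, 40, 40, 40, 40, 40, 40, 40]
}}

```text
t: 11.92
tcp_pos: [0.5955, 0.0421, 0.1004]
tool_rot: [0.99, 0.14, -0.0, 0.001]
force: [0.2, -0.2, -7.7]
finger_gap: 0.571
```

Run:
```python
from plan import *
stf()
```

```text
t 11.92 [0.5955 0.0421 0.1004] yaw 0.2811 tilt [-0.0005 -0.0018] F [ 0.2 -0.2 -7.7] gap 0.571
station frame x,y mm -36.2 0.6 F along,lat 0.2 -0.2
```

{"api": "drive_tool", "payload": {
  "linear": [
    [0, 0, 1],
    [0, 0, 1],
    [0, 0, 0],
    [0, 0, 0]
  ],
  "rot": [
    [0, 0, 0],
    [0, 0, 0],
    [0, 0, 0],
    [0, 0, 0]
  ],
  "hand": [40, 40, 40, 40]
}}

```text
t: 12.25
tcp_pos: [0.5953, 0.042, 0.1002]
tool_rot: [0.99, 0.14, 0.0, 0.001]
force: [-0.5, -0.4, -4.2]
finger_gap: 0.578
```

{"api": "drive_tool", "payload": {
  "linear": [
    [0, 0, 0],
    [0, 0, 0],
    [0, 0, 0],
    [0, 0, 0],
    [0, 0, 0],
    [0, 0, 0],
    [0, 0, -6],
    [0, 0, -12],
    [0, 0, -15],
    [0, 0, -15],
    [0, 0, -10],
    [-10, 0, 0],
    [-18, 0, 0],
    [-20, 0, 0],
    [-20, 0, 0],
    [-20, 0, 0],
    [-18, 0, 0],
    [-8, 0, 0],
    [0, 0, 0],
    [0, 0, 0]
  ],
  "rot": [
    [0, 0, 0],
    [0, 0, 0],
    [0, 0, 0],
    [0, 0, 0],
    [0, 0, 0],
    [0, 0, 0],
    [0, 0, 0],
    [0, 0, 0],
    [0, 0, 0],
    [0, 0, 0],
    [0, 0, 0],
    [0, 0, 0],
    [0, 0, 0],
    [0, 0, 0],
    [0, 0, 0],
    [0, 0, 0],
    [0, 0, 0],
    [0, 0, 0],
    [0, 0, 0],
    [0, 0, 0]
  ],
  "hand": [85, 85, 85, 85, 85, 85, 85, 85, 85, 85, 85, 60, 40, 20, 0, 0, 0, 0, 0, 0]
}}

```text
t: 13.92
tcp_pos: [0.4803, 0.0089, 0.1667]
tool_rot: [0.99, 0.14, 0.007, 0.003]
force: [-0.2, 0.7, 1.5]
finger_gap: -0.003
```

Run:
```python
from plan import *
stf()
g=T(SP,[-.160,0,0])[0]
plan([(g[0],g[1],.130,SP[2]),(g[0],g[1],.097,SP[2])],10,settle=2)
im=cams.snapshot("side")
for l in("vise_nose","vise_wheel"): 
    for d in cams.spot_point(l,"side")[:2]: print(l,d["at"],d["score"],atz(d["at"],.012 if l=="vise_nose" else .03,"side"))
cv2.imwrite("pics/r.png",cv2.resize(im[130:250,170:310],None,fx=4,fy=4,interpolation=cv2.INTER_CUBIC)[...,::-1])
```

```text
t 13.92 [0.4803 0.0089 0.1667] yaw 0.2814 tilt [ 0.0146 -0.0033] F [-0.2  0.7  1.5] gap -0.003
station frame x,y mm -156.0 0.6 F along,lat 0.0 0.8
10
[[-1.1, 0.1, 9.2], [-1.1, 0.1, 9.2], [-1.1, 0.1, 9.2], [-1.0, 0.1, 9.2], [0.0, -0.0, 8.3], [0.0, -0.0, 8.3], [0.0, -0.0, 8.3], [0.0, -0.0, 8.3], [0, 0, 0], [0, 0, 0]] 
 [[0.1, -0.2, 0.0], [0.1, -0.2, 0.0], [0.1, -0.2, 0.0], [0.1, -0.2, 0.0], [0.0, 0.0, -0.0], [0.0, 0.0, -0.0], [0.0, 0.0, -0.0], [0.0, 0.0, -0.0], [0, 0, 0], [0, 0, 0]]
vise_nose [253.0, 191.1] 0.57 [0.64617683 0.04978341]
vise_nose [354.5, 230.5] 0.2 [ 0.75127324 -0.30458833]
vise_wheel [223.9, 208.9] 0.82 [0.49771478 0.0222113 ]
```

View pics/r.png

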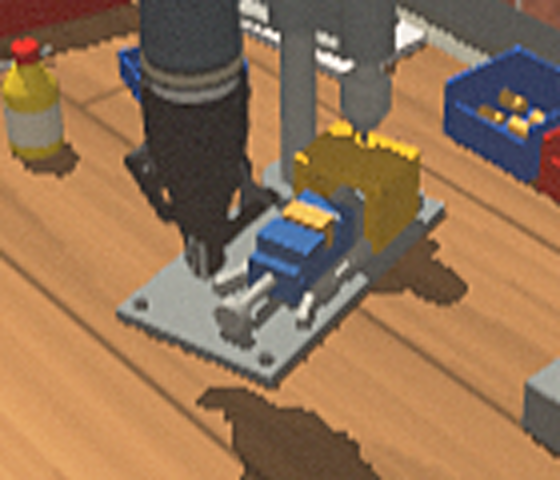

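The vise sits in the channel between the rails (crop 300,250), with the wheel at about 235,320. Next I lower the closed fingers behind the wheel.

{"api": "drive_tool", "payload": {
  "linear": [
    [-2, 0, 9],
    [-2, 0, 9],
    [-1, 0.2, 9],
    [0, 0.2, 9],
    [0, 0, 9],
    [0, 0, 8],
    [0, 0, 8],
    [0, 0, 4],
    [0, 0, 0],
    [0, 0, 0]
  ],
  "rot": [
    [0.1, -0.2, 0],
    [0.1, -0.2, 0],
    [0.1, -0.2, 0],
    [0.1, -0.2, 0],
    [0, 0, 0],
    [0, 0, 0],
    [0, 0, 0],
    [0, 0, 0],
    [0, 0, 0],
    [0, 0, 0]
  ],
  "hand": [0, 0, 0, 0, 0, 0, 0, 0, 0, 0]
}}

```text
t: 14.9
tcp_pos: [0.4802, 0.0072, 0.0921]
tool_rot: [0.99, 0.141, -0.0, 0.0]
force: [0.1, -0.4, -0.6]
finger_gap: 0.002
```

Run:
```python
from plan import *
stf()
```

```text
t 14.9 [0.4802 0.0072 0.0921] yaw 0.2838 tilt [-0.0002 -0.0005] F [ 0.1 -0.4 -0.6] gap 0.002
station frame x,y mm -156.6 -1.0 F along,lat -0.0 -0.4
```

{"api": "drive_tool", "payload": {
  "linear": [
    [3, -0.5, -2],
    [3, -0.3, -1],
    [3, 0, 0],
    [4, 0, 0],
    [4, 0, 0],
    [4, 0, 0],
    [4, 0, 0],
    [4, 0, 0],
    [4, 0, 0],
    [4, 0, 0],
    [4, 0, 0],
    [0, 0, 0]
  ],
  "rot": [
    [0, 0, 0],
    [0, 0, 0],
    [0, 0, 0],
    [0, 0, 0],
    [0, 0, 0],
    [0, 0, 0],
    [0, 0, 0],
    [0, 0, 0],
    [0, 0, 0],
    [0, 0, 0],
    [0, 0, 0],
    [0, 0, 0]
  ],
  "hand": [0, 0, 0, 0, 0, 0, 0, 0, 0, 0, 0, 0]
}}

```text
t: 15.9
tcp_pos: [0.5035, 0.0209, 0.0969]
tool_rot: [0.989, 0.145, -0.024, -0.004]
force: [0.5, 0.8, -0.4]
finger_gap: -0.002
```

Run:
```python
from plan import *
stf()
```

```text
t 15.9 [0.5035 0.0209 0.0969] yaw 0.2909 tilt [-0.0477  0.0004] F [ 0.5  0.8 -0.4] gap -0.002
station frame x,y mm -130.4 5.7 F along,lat 0.7 0.6
```

Run:
```python
from plan import *
print(manip.sense()["ft_torque"],manip.sense()["q"].round(3))
im=cams.snapshot("side")
for l in("vise_nose","vise_wheel"): 
    for d in cams.spot_point(l,"side")[:2]: print(l,d["at"],d["score"],atz(d["at"],.012 if l=="vise_nose" else .03,"side"))
cv2.imwrite("pics/p.png",cv2.resize(im[130:250,170:310],None,fx=4,fy=4,interpolation=cv2.INTER_CUBIC)[...,::-1])
```

```text
[-0.01096169 -0.02139222  0.00021563] [-0.177  0.728  1.854 -0.014  0.607  1.115]
vise_nose [250.5, 187.8] 0.6 [0.6521354  0.06981885]
vise_wheel [227.1, 204.2] 0.81 [0.52024217 0.0342056 ]
```

View pics/p.png

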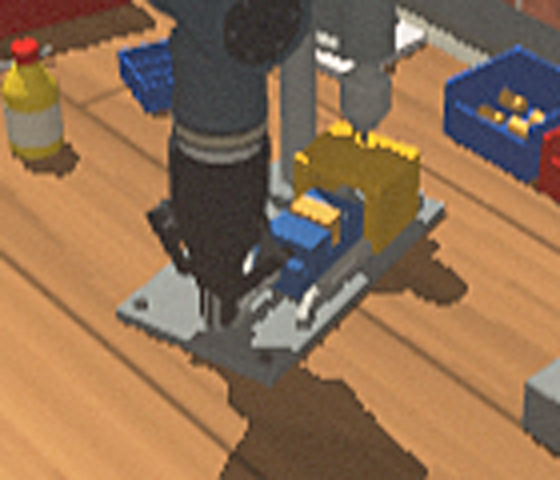

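Run:
```python
from plan import *
g=T(SP,[-.135,0,0])[0]
plan([(g[0],g[1],.097,SP[2])],3,settle=2)
```

```text
5
[[-1.7, 1.9, -0.0], [-1.7, 1.9, -0.0], [-1.7, 1.9, -0.0], [0, 0, 0], [0, 0, 0]] 
 [[-0.3, 0.8, 0.2], [-0.3, 0.8, 0.2], [-0.3, 0.8, 0.2], [0, 0, 0], [0, 0, 0]]
```

{"api": "drive_tool", "payload": {
  "linear": [
    [-3, 0, 0],
    [-2, 2, 0],
    [0, 2, 0],
    [0, 1.5, 0],
    [0, 0, 0],
    [0, 0, 0]
  ],
  "rot": [
    [0, 0, 0],
    [-0.3, 0.8, 0.2],
    [-0.3, 0.9, 0.2],
    [-0.3, 0.9, 0.2],
    [0, 0, 0],
    [0, 0, 0]
  ],
  "hand": [0, 0, 0, 0, 0, 0]
}}

```text
t: 16.55
tcp_pos: [0.503, 0.0146, 0.097]
tool_rot: [0.99, 0.139, 0.005, 0.001]
force: [-2.0, -0.6, -0.1]
finger_gap: -0.003
```

Run:
```python
from plan import *
stf()
```

```text
t 16.55 [0.503  0.0146 0.097 ] yaw 0.2785 tilt [ 0.0106 -0.0014] F [-2.  -0.6 -0.1] gap -0.003
station frame x,y mm -132.6 -0.2 F along,lat -2.1 -0.1
```

{"api": "drive_tool", "payload": {
  "linear": [
    [4, 0, 0],
    [5, 0, 0],
    [5, 0, 0],
    [5, 0, 0],
    [4, 0, 0],
    [0, 0, 0]
  ],
  "rot": [
    [0, 0, 0],
    [0, 0, 0],
    [0, 0, 0],
    [0, 0.2, 0],
    [0, 0.2, 0],
    [0, 0, 0]
  ],
  "hand": [0, 0, 0, 0, 0, 0]
}}

```text
t: 17.05
tcp_pos: [0.5077, 0.0196, 0.0967]
tool_rot: [0.99, 0.142, -0.016, -0.002]
force: [0.3, 0.4, -0.2]
finger_gap: 0.001
```

Run:
```python
from plan import *
stf()
```

```text
t 17.05 [0.5077 0.0196 0.0967] yaw 0.2857 tilt [-0.0319 -0.0001] F [ 0.3  0.4 -0.2] gap 0.001
station frame x,y mm -126.8 3.2 F along,lat 0.3 0.3
```

{"api": "drive_tool", "payload": {
  "linear": [
    [-2, 3, 0],
    [8, 0, 0],
    [8, 0, 0]
  ],
  "rot": [
    [0, 1, 0],
    [0, 0.4, 0],
    [0, 0.4, 0]
  ],
  "hand": [0, 0, 0]
}}

```text
t: 17.3
tcp_pos: [0.5121, 0.0192, 0.0961]
tool_rot: [0.989, 0.145, -0.013, -0.006]
force: [-20.2, -18.2, 14.6]
finger_gap: -0.0
```

Run:
```python
from plan import *
stf()
im=cams.snapshot("side")
r=cams.regions_of("vise","side")
out=[]
for n,c in(("side",(190,150)),("top",(190,130))):
    im=cams.snapshot(n)
    out.append(cv2.resize(im[c[1]:c[1]+100,c[0]:c[0]+80],None,fx=5,fy=5,interpolation=cv2.INTER_CUBIC)[...,::-1])
cv2.imwrite("pics/q.png",np.hstack(out))
```

```text
t 17.3 [0.5121 0.0192 0.0961] yaw 0.2911 tilt [-0.027   0.0084] F [-20.2 -18.2  14.6] gap -0.0
station frame x,y mm -122.6 1.7 F along,lat -24.5 -11.9
```

View pics/q.png

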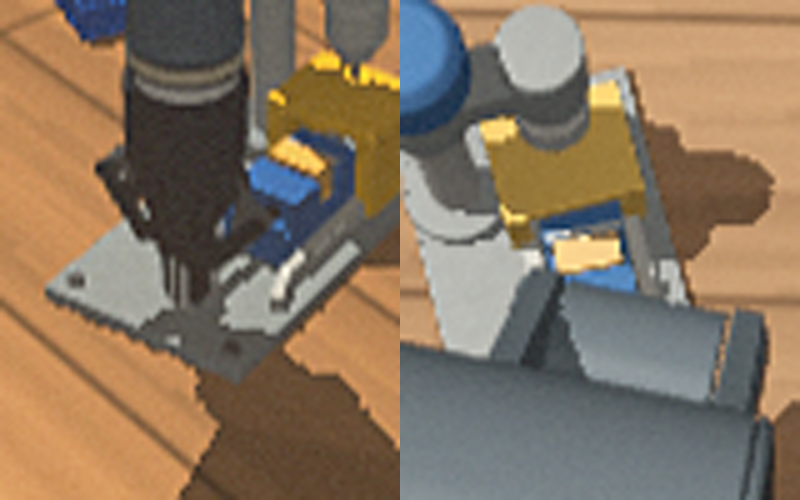

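{"api": "drive_tool", "payload": {
  "linear": [
    [-5, 0, 0],
    [-8, 0, 0],
    [0, 0, -15],
    [0, 0, -20],
    [0, 0, -20],
    [0, 0, -15],
    [0, 20, 0],
    [0, 25, 0],
    [0, 25, 0],
    [0, 25, 0],
    [0, 25, 0],
    [0, 15, 0],
    [0, 0, 0]
  ],
  "rot": [
    [0, 0.5, 0],
    [0, 0.5, 0],
    [0, 0, 0],
    [0, 0, 0],
    [0, 0, 0],
    [0, 0, 0],
    [0, 0, 0],
    [0, 0, 0],
    [0, 0, 0],
    [0, 0, 0],
    [0, 0, 0],
    [0, 0, 0],
    [0, 0, 0]
  ],
  "hand": [0, 0, 0, 0, 0, 0, 40, 85, 85, 85, 85, 85, 85]
}}

```text
t: 18.58
tcp_pos: [0.5499, -0.1217, 0.1708]
tool_rot: [0.989, 0.145, 0.014, -0.004]
force: [0.1, 0.3, -0.7]
finger_gap: 0.97
```

Run:
```python
from plan import *
stf();out=[];ms={}
pv=T(SP,[-.012,0,0])[0]
for n,c in(("side",(200,140)),("top",(195,135))):
    im=cams.snapshot(n)
    for l in("vise_nose","vise_wheel","jaw_mid","vise"): print(n,l,[(np.round(d["at"],1).tolist(),round(d["score"],2)) for d in cams.spot_point(l,n)][:1],proj(T([pv[0],pv[1],SP[2]],dict(vise_nose=[.045,0,.012],vise_wheel=[-.107,0,.03],jaw_mid=[-.012,0,.046],vise=[0,0,.012])[l]),n).round(1))
    out.append(cv2.resize(im[c[1]:c[1]+100,c[0]:c[0]+80],None,fx=5,fy=5,interpolation=cv2.INTER_CUBIC)[...,::-1].copy())
cv2.imwrite("pics/q2.png",np.hstack(out))
```

```text
t 18.58 [ 0.5499 -0.1217  0.1708] yaw 0.2907 tilt [0.0262 0.0111] F [ 0.1  0.3 -0.7] gap 0.97
station frame x,y mm -125.3 -144.1 F along,lat 0.2 0.3
side vise_nose [([253.6, 188.2], 0.8)] [[254.4 187.9]]
side vise_wheel [([214.8, 151.5], 0.62)] [[229.1 207.1]]
side jaw_mid [([244.2, 188.2], 0.83)] [[245.4 188.3]]
side vise [([248.7, 192.6], 0.8)] [[247.3 194.5]]
top vise_nose [([227.7, 174.1], 0.87)] [[225.3 175.4]]
top vise_wheel [([235.0, 218.6], 0.56)] [[237.4 221.1]]
top jaw_mid [([228.7, 191.0], 0.97)] [[229.4 190.4]]
top vise [([230.1, 187.8], 0.7)] [[228.8 188.9]]
```

View pics/q2.png

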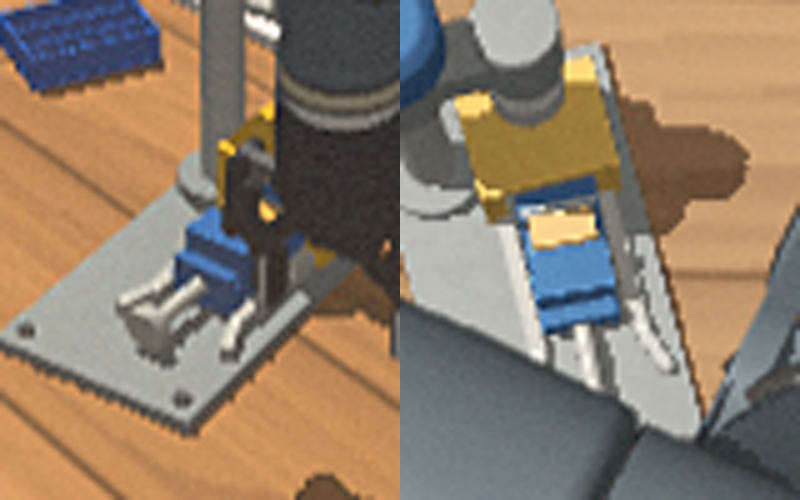

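Run:
```python
from plan import *
c,s=np.cos(SP[2]),np.sin(SP[2])
def sf(p,b=(0,0)): d=np.array(p)-b-SP[:2];return (np.array([c*d[0]+s*d[1],c*d[1]-s*d[0]])*1000).round(1)
# top crop: c=(195,135)/5 ; body rear top edge (z=.034), screw, brass
t=lambda x,y:(195+x/5-.5,135+y/5-.5)
for nm,uv,z in(("rearL",t(545,331),.034),("rearR",t(618,318),.034),("jawrearL",t(537,303),.058),("jawrearR",t(613,288),.058),("screw at body",t(583,328),.036),("screw far",t(597,385),.036)):
    print(nm,sf(atz(uv,z,"top"),(.001,.0005)))
print("wheel side",sf(atz((200+148/5-.5,140+325/5-.5),.03,"side"),(-.0055,-.0013)))
g=T(SP,[-.094,.003,0])[0]
plan([(*T(SP,[-.110,-.08,0])[0][:2],.17,SP[2]),(*g[:2],.15,SP[2])],20,settle=2)
```

```text
rearL [-111.6 -212. ]
rearR [-115.3 -258. ]
jawrearL [ -97.  -207.6]
jawrearR [ -99.9 -254.9]
screw at body [-116.  -234.8]
screw far [-152.1 -233.1]
wheel side [-102.7    7.3]
11
[[4.4, -14.8, 0.3], [4.3, -14.9, 0.3], [4.2, -14.9, 0.2], [4.2, -14.9, 0.1], [3.2, -16.6, 4.0], [3.2, -16.6, 4.0], [3.2, -16.6, 4.0], [3.2, -16.6, 4.0], [3.2, -16.6, 4.0], [0, 0, 0], [0, 0, 0]] 
 [[-0.1, -0.3, 0.2], [-0.1, -0.3, 0.2], [-0.1, -0.3, 0.2], [-0.1, -0.3, 0.2], [-0.0, -0.0, 0.0], [-0.0, -0.0, 0.0], [-0.0, -0.0, 0.0], [-0.0, -0.0, 0.0], [-0.0, -0.0, 0.0], [0, 0, 0], [0, 0, 0]]
```

Run:
```python
from plan import *
c,s=np.cos(SP[2]),np.sin(SP[2])
def sf(p,b=(0,0)): d=np.array(p)-b-SP[:2];return (np.array([c*d[0]+s*d[1],c*d[1]-s*d[0]])*1000).round(1)
t=lambda x,y:(195+(x-400)/5-.5,135+y/5-.5)
for nm,uv,z in(("rearL",t(545,331),.034),("rearR",t(618,318),.034),("jawrearL",t(537,303),.058),("jawrearR",t(613,288),.058),("screw at body",t(583,328),.036),("screw far",t(597,385),.036)):
    print(nm,sf(atz(uv,z,"top"),(.001,.0005)))
```

```text
rearL [-49.1  25. ]
rearR [-52.7 -20.1]
jawrearL [-35.7  25.3]
jawrearR [-38.4 -21.1]
screw at body [-53.6   2.1]
screw far [-89.8   2.7]
```

Run:
```python
from plan import *
g=T(SP,[-.084,.005,0])[0]
plan([(*T(SP,[-.100,-.08,0])[0][:2],.165,SP[2]),(*g[:2],.14,SP[2])],20,settle=2)
```

```text
11
[[6.8, -14.8, 1.6], [6.8, -14.8, 1.5], [6.7, -14.9, 1.5], [6.7, -14.9, 1.4], [3.2, -17.0, 5.0], [3.2, -17.0, 5.0], [3.2, -17.0, 5.0], [3.2, -17.0, 5.0], [3.2, -17.0, 5.0], [0, 0, 0], [0, 0, 0]] 
 [[-0.1, -0.3, 0.2], [-0.1, -0.3, 0.2], [-0.1, -0.3, 0.2], [-0.1, -0.3, 0.2], [-0.0, -0.0, 0.0], [-0.0, -0.0, 0.0], [-0.0, -0.0, 0.0], [-0.0, -0.0, 0.0], [-0.0, -0.0, 0.0], [0, 0, 0], [0, 0, 0]]
```

{"api": "drive_tool", "payload": {
  "linear": [
    [7, -15, 1.5],
    [7, -15, 1.5],
    [7, -15, 1.5],
    [6.5, -15, 1.5],
    [3, -17, 5],
    [3, -17, 5],
    [3, -17, 5],
    [3, -14, 4],
    [2, -10, 3],
    [0, 0, 0],
    [0, 0, 0]
  ],
  "rot": [
    [-0.1, -0.3, 0.2],
    [-0.1, -0.3, 0.2],
    [-0.1, -0.3, 0.2],
    [-0.1, -0.3, 0.2],
    [0, 0, 0],
    [0, 0, 0],
    [0, 0, 0],
    [0, 0, 0],
    [0, 0, 0],
    [0, 0, 0],
    [0, 0, 0]
  ],
  "hand": [30, 30, 30, 30, 30, 30, 30, 30, 30, 30, 30]
}}

```text
t: 20.0
tcp_pos: [0.5501, 0.0319, 0.1426]
tool_rot: [0.99, 0.141, 0.003, 0.001]
force: [0.5, 0.2, 0.4]
finger_gap: 0.347
```

Run:
```python
from plan import *
stf()
g=T(SP,[-.084,.005,0])[0]
plan([(*g[:2],.125,SP[2]),(*g[:2],.098,SP[2])],6,settle=2)
```

```text
t 20.0 [0.5501 0.0319 0.1426] yaw 0.2826 tilt [ 0.0053 -0.0013] F [0.5 0.2 0.4] gap 0.347
station frame x,y mm -82.6 3.4 F along,lat 0.5 0.1
10
[[-0.5, -0.6, 5.9], [-0.5, -0.5, 5.9], [-0.5, -0.5, 5.9], [0.0, 0.0, 5.4], [0.0, 0.0, 5.4], [0.0, 0.0, 5.4], [0.0, 0.0, 5.4], [0.0, 0.0, 5.4], [0, 0, 0], [0, 0, 0]] 
 [[0.1, -0.1, 0.0], [0.1, -0.1, 0.0], [0.1, -0.1, 0.0], [-0.0, 0.0, 0.0], [-0.0, 0.0, 0.0], [-0.0, 0.0, 0.0], [-0.0, 0.0, 0.0], [-0.0, 0.0, 0.0], [0, 0, 0], [0, 0, 0]]
```

{"api": "drive_tool", "payload": {
  "linear": [
    [-0.5, -0.5, 6],
    [-0.5, -0.5, 6],
    [-0.5, 0, 6],
    [0, 0, 5.5],
    [0, 0, 5],
    [0, 0, 5],
    [0, 0, 5],
    [0, 0, 3],
    [0, 0, 0],
    [0, 0, 0]
  ],
  "rot": [
    [0.1, -0.1, 0],
    [0.1, -0.1, 0],
    [0.1, -0.1, 0],
    [0, 0, 0],
    [0, 0, 0],
    [0, 0, 0],
    [0, 0, 0],
    [0, 0, 0],
    [0, 0, 0],
    [0, 0, 0]
  ],
  "hand": [30, 30, 30, 30, 30, 30, 30, 30, 30, 30]
}}

```text
t: 20.83
tcp_pos: [0.5494, 0.0284, 0.0964]
tool_rot: [0.99, 0.138, -0.0, -0.001]
force: [0.8, 0.4, -1.0]
finger_gap: 0.354
```

{"api": "drive_tool", "payload": {
  "linear": [
    [0, 0, 0],
    [0, 0, 0],
    [0, 0, 0],
    [0, 0, 0],
    [0, 0, 0]
  ],
  "rot": [
    [0, 0, 0],
    [0, 0, 0],
    [0, 0, 0],
    [0, 0, 0],
    [0, 0, 0]
  ],
  "hand": [4, 4, 4, 4, 4],
  "force": 60
}}

```text
t: 21.25
tcp_pos: [0.5492, 0.0284, 0.0967]
tool_rot: [0.99, 0.138, -0.0, -0.001]
force: [-0.3, -0.9, -2.4]
finger_gap: 0.111
```

Run:
```python
from plan import *
stf()
```

```text
t 21.25 [0.5492 0.0284 0.0967] yaw 0.2772 tilt [-0.001   0.0018] F [-0.3 -0.9 -2.4] gap 0.111
station frame x,y mm -84.4 0.3 F along,lat -0.6 -0.8
```

{"api": "drive_tool", "payload": {
  "linear": [
    [-5, 0, 0],
    [-5, 0, 0],
    [-5, 0, 0],
    [0, 0, 0]
  ],
  "rot": [
    [0, 0, -0.2],
    [0, 0, 0],
    [0, 0, 0],
    [0, 0, 0]
  ],
  "hand": [4, 4, 4, 4]
}}

```text
t: 21.58
tcp_pos: [0.5357, 0.0241, 0.0967]
tool_rot: [0.99, 0.14, 0.002, -0.0]
force: [-1.6, -0.6, -2.9]
finger_gap: 0.107
```

Run:
```python
from plan import *
stf()
```

```text
t 21.58 [0.5357 0.0241 0.0967] yaw 0.2808 tilt [0.0046 0.0016] F [-1.6 -0.6 -2.9] gap 0.107
station frame x,y mm -98.6 -0.2 F along,lat -1.7 -0.2
```

Moved back freely and aligned. Now I push in.

{"api": "drive_tool", "payload": {
  "linear": [
    [5, 0, 0],
    [5, 0, 0],
    [5, 0, 0],
    [5, 0, 0],
    [5, 0, 0]
  ],
  "rot": [
    [0, 0, 0],
    [0, 0, 0],
    [0, 0, 0],
    [0, 0, 0],
    [0, 0, 0]
  ],
  "hand": [4, 4, 4, 4, 4]
}}

```text
t: 22.0
tcp_pos: [0.5438, 0.0288, 0.0965]
tool_rot: [0.99, 0.141, -0.019, -0.002]
force: [-9.7, -10.2, 5.9]
finger_gap: 0.109
```

Run:
```python
from plan import *
stf()
```

```text
t 22.0 [0.5438 0.0288 0.0965] yaw 0.2841 tilt [-0.0373 -0.0005] F [ -9.7 -10.2   5.9] gap 0.109
station frame x,y mm -89.5 2.1 F along,lat -12.1 -7.1
```

{"api": "drive_tool", "payload": {
  "linear": [
    [-3, 2, 0],
    [0, 1, 0],
    [0, 0, 0],
    [5, 1.5, -1],
    [5, 2, -1],
    [5, 2, -1]
  ],
  "rot": [
    [0, 1.2, 0],
    [0, 1, 0.2],
    [0, 0, 0],
    [0, 0.7, 0.1],
    [0, 0.7, 0.1],
    [0, 0.7, 0.1]
  ],
  "hand": [4, 4, 4, 4, 4, 4]
}}

```text
t: 22.5
tcp_pos: [0.5528, 0.025, 0.0984]
tool_rot: [0.99, 0.138, 0.012, -0.01]
force: [-3.6, 0.8, -5.9]
finger_gap: 0.11
```

Run:
```python
from plan import *
stf()
```

```text
t 22.5 [0.5528 0.025  0.0984] yaw 0.277 tilt [0.0219 0.0233] F [-3.6  0.8 -5.9] gap 0.11
station frame x,y mm -81.9 -4.0 F along,lat -3.2 1.7
```

{"api": "drive_tool", "payload": {
  "linear": [
    [5, -1.5, 0.5],
    [5, -1, 0],
    [5, 0.3, 0],
    [5, 0.6, -0.3]
  ],
  "rot": [
    [-0.5, -0.7, -0.1],
    [-0.4, -0.3, 0],
    [0, 0.3, 0],
    [0, 0.3, 0]
  ],
  "hand": [4, 4, 4, 4]
}}

```text
t: 22.83
tcp_pos: [0.5708, 0.0324, 0.0972]
tool_rot: [0.99, 0.139, 0.007, -0.003]
force: [-2.2, -1.0, -4.1]
finger_gap: 0.109
```

Run:
```python
from plan import *
stf()
```

```text
t 22.83 [0.5708 0.0324 0.0972] yaw 0.2784 tilt [0.0128 0.0071] F [-2.2 -1.  -4.1] gap 0.109
station frame x,y mm -62.6 -1.9 F along,lat -2.4 -0.3
```

{"api": "drive_tool", "payload": {
  "linear": [
    [5, -0.5, 0],
    [5, -0.2, 0],
    [5, 0.2, 0],
    [5, 0.4, -0.2]
  ],
  "rot": [
    [-0.2, -0.3, -0.1],
    [-0.1, 0, 0],
    [0, 0.2, 0],
    [0, 0.2, 0]
  ],
  "hand": [4, 4, 4, 4]
}}

```text
t: 23.17
tcp_pos: [0.5921, 0.0385, 0.0975]
tool_rot: [0.99, 0.14, 0.008, -0.0]
force: [-1.7, -0.8, -3.7]
finger_gap: 0.108
```

Run:
```python
from plan import *
stf()
```

```text
t 23.17 [0.5921 0.0385 0.0975] yaw 0.2804 tilt [0.0164 0.0026] F [-1.7 -0.8 -3.7] gap 0.108
station frame x,y mm -40.4 -1.9 F along,lat -1.8 -0.3
```

{"api": "drive_tool", "payload": {
  "linear": [
    [4, -0.7, 0],
    [4, -0.3, 0],
    [3, 0.1, 0]
  ],
  "rot": [
    [-0.1, -0.4, 0],
    [0, -0.2, 0],
    [0, 0.1, 0]
  ],
  "hand": [4, 4, 4]
}}

```text
t: 23.42
tcp_pos: [0.6043, 0.0427, 0.0977]
tool_rot: [0.99, 0.14, 0.004, 0.002]
force: [-2.3, -1.2, -3.3]
finger_gap: 0.109
```

Run:
```python
from plan import *
stf()
```

```text
t 23.42 [0.6043 0.0427 0.0977] yaw 0.2801 tilt [ 0.009  -0.0019] F [-2.3 -1.2 -3.3] gap 0.109
station frame x,y mm -27.5 -1.3 F along,lat -2.5 -0.5
```

{"api": "drive_tool", "payload": {
  "linear": [
    [3, -0.3, 0],
    [3, 0, 0]
  ],
  "rot": [
    [0, -0.2, 0],
    [0, 0, 0]
  ],
  "hand": [4, 4]
}}

```text
t: 23.58
tcp_pos: [0.6105, 0.0449, 0.0977]
tool_rot: [0.99, 0.14, 0.002, 0.002]
force: [-2.3, 0.0, -3.0]
finger_gap: 0.11
```

Run:
```python
from plan import *
stf()
im=cams.snapshot("side")
for l in("vise_wheel",): 
    for d in cams.spot_point(l,"side")[:2]: print(l,d["at"],d["score"])
print([proj(T(SP-[.0055,.0013,0],[x,0,.03]),"side") for x in(-.047,-.057)])
```

```text
t 23.58 [0.6105 0.0449 0.0977] yaw 0.2802 tilt [ 0.0051 -0.003 ] F [-2.3  0.  -3. ] gap 0.11
station frame x,y mm -20.9 -0.9 F along,lat -2.2 0.6
vise_wheel [240.1, 195.6] 0.65
vise_wheel [249.8, 194.2] 0.52
[array([[240.57245941, 196.4081133 ]]), array([[238.88308013, 197.96322087]])]
```

{"api": "drive_tool", "payload": {
  "linear": [
    [2, 0, 0],
    [2, 0, 0]
  ],
  "rot": [
    [0, 0, 0],
    [0, 0, 0]
  ],
  "hand": [4, 4]
}}

```text
t: 23.85
tcp_pos: [0.6113, 0.0454, 0.097]
tool_rot: [0.99, 0.14, -0.002, 0.002]
force: [-5.4, -3.3, -2.4]
finger_gap: 0.103
```

Run:
```python
from plan import *
stf()
```

```text
t 23.85 [0.6113 0.0454 0.097 ] yaw 0.2809 tilt [-0.0033 -0.0038] F [-5.4 -3.3 -2.4] gap 0.103
station frame x,y mm -20.1 -0.5 F along,lat -6.1 -1.7
```

{"api": "drive_tool", "payload": {
  "linear": [
    [5, 0.7, -0.3],
    [6, 1.2, -0.5]
  ],
  "rot": [
    [0, 0.4, 0],
    [0, 0.7, 0]
  ],
  "hand": [4, 4]
}}

```text
t: 24.02
tcp_pos: [0.612, 0.0453, 0.0966]
tool_rot: [0.99, 0.141, -0.007, -0.001]
force: [-16.0, -5.3, 8.4]
finger_gap: 0.109
```

Run:
```python
from plan import *
stf()
```

```text
t 24.02 [0.612  0.0453 0.0966] yaw 0.2836 tilt [-0.0135 -0.0007] F [-16.   -5.3   8.4] gap 0.109
station frame x,y mm -19.4 -0.9 F along,lat -16.8 -0.7
```

{"api": "drive_tool", "payload": {
  "linear": [
    [0, 0, 0],
    [0, 0, 0],
    [0, 0, 0],
    [0, 0, 0],
    [0, 0, -3],
    [0, 0, -6],
    [0, 0, -10],
    [0, 0, -10],
    [0, 0, -10],
    [-5, 0, -5],
    [-10, 0, -5],
    [-15, 0, -5],
    [-20, 0, -5],
    [-20, 0, -5],
    [-20, 0, -5],
    [-10, 0, 0],
    [0, 0, 0]
  ],
  "rot": [
    [0, 0, 0],
    [0, 0, 0],
    [0, 0, 0],
    [0, 0, 0],
    [0, 0, 0],
    [0, 0, 0],
    [0, 0, 0],
    [0, 0, 0],
    [0, 0, 0],
    [0, 0, 0],
    [0, 0, 0],
    [0, 0, 0],
    [0, 0, 0],
    [0, 0, 0],
    [0, 0, 0],
    [0, 0, 0],
    [0, 0, 0]
  ],
  "hand": [22, 22, 22, 22, 22, 22, 22, 22, 22, 22, 22, 22, 22, 22, 22, 22, 22]
}}

```text
t: 25.43
tcp_pos: [0.5143, 0.0159, 0.1795]
tool_rot: [0.99, 0.141, 0.005, 0.002]
force: [-0.1, 0.5, 0.4]
finger_gap: 0.259
```

Run:
```python
from plan import *
stf()
im=cams.snapshot("side")
for l in("vise_nose","vise_wheel","jaw_mid","stop"): print(l,[(np.round(d["at"],1).tolist(),round(d["score"],2)) for d in cams.spot_point(l,"side")][:1])
h=T(SP,[.06,0,0])[0]-[.0055,.0013,0]
c=(200,140);cr=cv2.resize(im[c[1]:c[1]+80,c[0]:c[0]+100],None,fx=6,fy=6,interpolation=cv2.INTER_CUBIC)[...,::-1].copy()
raw=cr.copy()
draw(cr,[h[0],h[1],SP[2]],[p+[0,0,.012] for p in VISE],"side",6,np.array(c),(0,0,255));draw(cr,SP-[.0055,.0013,0],ST,"side",6,np.array(c),(0,255,0))
cv2.imwrite("pics/home.png",np.hstack([raw[:,:400],cr[:,:400]]))
g=T(SP,[-.11,-.15,0])[0]
print(g)
```

```text
t 25.43 [0.5143 0.0159 0.1795] yaw 0.2831 tilt [ 0.0112 -0.0021] F [-0.1  0.5  0.4] gap 0.259
station frame x,y mm -121.4 -2.1 F along,lat 0.1 0.5
vise_nose []
vise_wheel [([242.4, 197.6], 0.81)]
jaw_mid [([253.6, 175.1], 0.82)]
stop [([264.9, 175.6], 0.64)]
[ 0.56618962 -0.12307671  0.        ]
```

View pics/home.png

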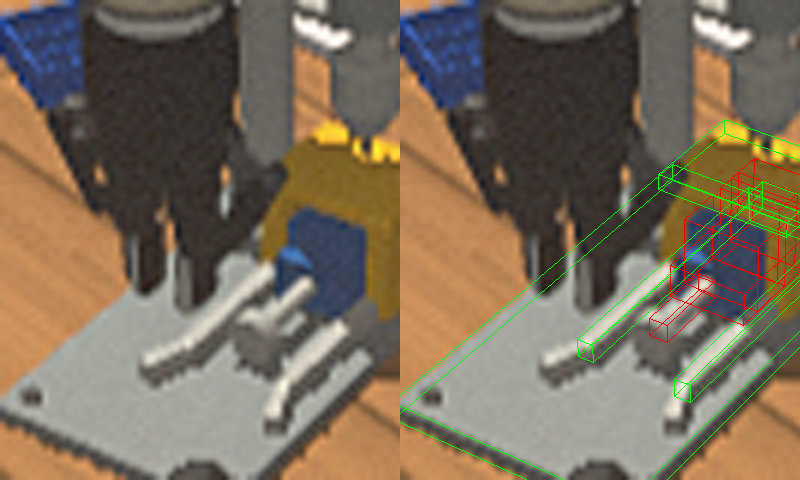

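The vise is under the bridge with its wheel out of the front (crop 265,340). As a check I nudge the wheel from behind with closed fingers.

Run:
```python
from plan import *
for b in((0,0),(.0055,.0013)):
    print(proj(T(SP-[*b,0],[[.048,0,.046],[-.047,0,.03],[.105,0,.012]]),"side").round(1).tolist())
g=T(SP,[-.082,0,0])[0]
plan([(*g[:2],.135,SP[2]),(*g[:2],.097,SP[2])],12,settle=2)
```

```text
[[256.8, 177.9], [241.6, 195.6], [265.0, 177.9]]
[[255.9, 178.7], [240.6, 196.4], [264.1, 178.7]]
11
[[6.9, -0.7, 8.9], [6.9, -0.7, 8.9], [6.9, -0.7, 8.9], [6.9, -0.7, 8.9], [7.0, -0.6, 8.9], [-0.0, -0.0, 9.5], [-0.0, -0.0, 9.5], [-0.0, -0.0, 9.5], [-0.0, -0.0, 9.5], [0, 0, 0], [0, 0, 0]] 
 [[0.1, -0.2, 0.0], [0.1, -0.2, 0.0], [0.1, -0.2, 0.0], [0.1, -0.2, 0.0], [0.1, -0.2, 0.0], [0.0, -0.0, 0.0], [0.0, -0.0, 0.0], [0.0, -0.0, 0.0], [0.0, -0.0, 0.0], [0, 0, 0], [0, 0, 0]]
```

{"api": "drive_tool", "payload": {
  "linear": [
    [7, -0.5, 9],
    [7, -0.5, 9],
    [7, -0.5, 9],
    [6, -0.5, 9],
    [5, 0, 9],
    [0, 0, 9.5],
    [0, 0, 9],
    [0, 0, 8],
    [0, 0, 4],
    [0, 0, 0],
    [0, 0, 0]
  ],
  "rot": [
    [0.1, -0.2, 0],
    [0.1, -0.2, 0],
    [0.1, -0.2, 0],
    [0.1, -0.1, 0],
    [0, 0, 0],
    [0, 0, 0],
    [0, 0, 0],
    [0, 0, 0],
    [0, 0, 0],
    [0, 0, 0],
    [0, 0, 0]
  ],
  "hand": [0, 0, 0, 0, 0, 0, 0, 0, 0, 0, 0]
}}

```text
t: 26.6
tcp_pos: [0.5551, 0.0293, 0.0916]
tool_rot: [0.99, 0.143, -0.001, -0.001]
force: [-0.0, 0.1, -0.6]
finger_gap: 0.004
```

Run:
```python
from plan import *
stf()
```

```text
t 26.6 [0.5551 0.0293 0.0916] yaw 0.2861 tilt [-0.0013  0.0013] F [-0.   0.1 -0.6] gap 0.004
station frame x,y mm -78.6 -0.5 F along,lat 0.0 0.1
```

{"api": "drive_tool", "payload": {
  "linear": [
    [4, 0, -2],
    [4, 0, -1.5],
    [3, 0, 0],
    [3, 0, 0]
  ],
  "rot": [
    [0, 0, 0.1],
    [0, 0, 0.1],
    [0, 0, 0.1],
    [0, 0, 0]
  ],
  "hand": [0, 0, 0, 0]
}}

```text
t: 26.93
tcp_pos: [0.5692, 0.0331, 0.0969]
tool_rot: [0.99, 0.139, 0.0, -0.001]
force: [-0.6, -0.0, -0.4]
finger_gap: -0.0
```

Run:
```python
from plan import *
stf()
```

```text
t 26.93 [0.5692 0.0331 0.0969] yaw 0.2795 tilt [-0.0001  0.0012] F [-0.6 -0.  -0.4] gap -0.0
station frame x,y mm -63.9 -0.7 F along,lat -0.6 0.1
```

{"api": "drive_tool", "payload": {
  "linear": [
    [2.5, 0, 0],
    [2.5, 0, 0]
  ],
  "rot": [
    [0, 0, 0],
    [0, 0, 0]
  ],
  "hand": [0, 0]
}}

```text
t: 27.1
tcp_pos: [0.5735, 0.0343, 0.0977]
tool_rot: [0.99, 0.14, -0.002, -0.0]
force: [-8.2, -6.2, 3.6]
finger_gap: -0.002
```

Run:
```python
from plan import *
stf()
```

```text
t 27.1 [0.5735 0.0343 0.0977] yaw 0.2809 tilt [-0.0033  0.    ] F [-8.2 -6.2  3.6] gap -0.002
station frame x,y mm -59.4 -0.8 F along,lat -9.6 -3.7
```

{"api": "drive_tool", "payload": {
  "linear": [
    [2.5, 0, 0],
    [2.5, 0, 0]
  ],
  "rot": [
    [0, 0.1, 0],
    [0, 0.1, 0]
  ],
  "hand": [0, 0]
}}

```text
t: 27.27
tcp_pos: [0.574, 0.0343, 0.0978]
tool_rot: [0.99, 0.141, -0.006, -0.0]
force: [-5.2, -4.6, 4.0]
finger_gap: 0.001
```

Run:
```python
from plan import *
stf()
```

```text
t 27.27 [0.574  0.0343 0.0978] yaw 0.2837 tilt [-0.0127 -0.0016] F [-5.2 -4.6  4. ] gap 0.001
station frame x,y mm -58.9 -0.9 F along,lat -6.3 -3.0
```

{"api": "drive_tool", "payload": {
  "linear": [
    [6, 1, -0.5],
    [7, 1.5, -0.5]
  ],
  "rot": [
    [0, 0.8, 0],
    [0, 0.8, 0]
  ],
  "hand": [0, 0]
}}

```text
t: 27.43
tcp_pos: [0.5746, 0.034, 0.0977]
tool_rot: [0.99, 0.144, -0.01, -0.003]
force: [-15.0, -7.3, 11.2]
finger_gap: 0.0
```

Run:
```python
from plan import *
stf()
```

```text
t 27.43 [0.5746 0.034  0.0977] yaw 0.2887 tilt [-0.0205  0.004 ] F [-15.   -7.3  11.2] gap 0.0
station frame x,y mm -58.5 -1.4 F along,lat -16.4 -2.9
```

{"api": "drive_tool", "payload": {
  "linear": [
    [-5, 0, 0],
    [-10, 0, 0],
    [-10, 0, -5],
    [0, 0, -15],
    [0, 0, -25],
    [0, 0, -25],
    [0, 0, -20],
    [0, 0, 0]
  ],
  "rot": [
    [0, 0.4, 0],
    [0, 0.4, 0],
    [0, 0.3, 0],
    [0, 0, 0],
    [0, 0, 0],
    [0, 0, 0],
    [0, 0, 0],
    [0, 0, 0]
  ],
  "hand": [0, 0, 0, 0, 0, 0, 0, 0]
}}

```text
t: 28.1
tcp_pos: [0.5477, 0.0254, 0.1905]
tool_rot: [0.99, 0.143, -0.003, -0.006]
force: [0.2, -0.4, 0.3]
finger_gap: -0.001
```

Run:
```python
from plan import *
stf();uv={};B={"top":np.array([.001,.0005,0]),"side":np.array([-.0055,-.0013,0])}
for n,(x0,y0) in(("top",(300,155)),("side",(300,205))):
    hsv=cv2.cvtColor(cv2.imread(f"pics/{n}0.png"),cv2.COLOR_BGR2HSV)[y0:y0+40,x0:x0+45]
    m=cv2.inRange(hsv,(45,90,60),(85,255,255));ys,xs=np.nonzero(m);uv[n]=[x0+xs.mean(),y0+ys.mean()]
    print(n,m.astype(bool).sum(),uv[n],x0+xs.min(),x0+xs.max(),y0+ys.min(),y0+ys.max(),[ (atz(uv[n],z,n)-B[n][:2]).round(4) for z in(.06,.065,.07)])
print(tri(uv))
s=least_squares(lambda p:np.concatenate([proj(p+B[n],n)[0]-uv[n] for n in uv]),[.66,-.23,.06]);print(s.x,s.fun)
plan([(.60,-.10,.19,SP[2]),(.660,-.235,.17,SP[2])],30,settle=2)
```

```text
t 28.1 [0.5477 0.0254 0.1905] yaw 0.2872 tilt [-0.0066  0.011 ] F [ 0.2 -0.4  0.3] gap -0.001
station frame x,y mm -86.6 -2.2 F along,lat 0.1 -0.4
top 88 [np.float64(322.9431818181818), np.float64(173.82954545454544)] 318 328 169 179 [array([ 0.6617, -0.2393]), array([ 0.6605, -0.2383]), array([ 0.6592, -0.2374])]
side 68 [np.float64(319.75), np.float64(220.22058823529412)] 315 324 216 224 [array([ 0.6663, -0.234 ]), array([ 0.6616, -0.2374]), array([ 0.6568, -0.2408])]
(array([ 0.6607381 , -0.23727088,  0.06197455]), array([-0.37546824,  0.46789402,  0.56751483, -0.152994  ]))
[ 0.66026409 -0.2381765   0.06625257] [ 0.02361629 -0.02965395 -0.03574737  0.00976714]
12
[[2.9, 27.0, -0.2], [3.0, 27.0, -0.2], [3.0, 27.0, -0.1], [3.0, 27.0, -0.0], [3.1, 27.0, 0.0], [4.1, 29.3, 4.0], [4.1, 29.3, 4.0], [4.1, 29.3, 4.0], [4.1, 29.3, 4.0], [4.1, 29.3, 4.0], [0, 0, 0], [0, 0, 0]] 
 [[-0.1, 0.0, 0.1], [-0.1, 0.0, 0.1], [-0.1, 0.0, 0.1], [-0.1, 0.0, 0.1], [-0.1, 0.0, 0.1], [0.0, 0.0, 0.0], [0.0, 0.0, 0.0], [0.0, 0.0, 0.0], [0.0, 0.0, 0.0], [0.0, 0.0, 0.0], [0, 0, 0], [0, 0, 0]]
```

{"api": "drive_tool", "payload": {
  "linear": [
    [3, 24, 0],
    [3, 27, 0],
    [3, 27, 0],
    [3, 27, 0],
    [3, 27, 0],
    [4, 28, 4],
    [4, 28, 4],
    [4, 28, 4],
    [4, 22, 4],
    [4, 14, 4],
    [0, 0, 0],
    [0, 0, 0]
  ],
  "rot": [
    [-0.1, 0, 0.1],
    [-0.1, 0, 0.1],
    [-0.1, 0, 0.1],
    [-0.1, 0, 0.1],
    [-0.1, 0, 0.1],
    [0, 0, 0],
    [0, 0, 0],
    [0, 0, 0],
    [0, 0, 0],
    [0, 0, 0],
    [0, 0, 0],
    [0, 0, 0]
  ],
  "hand": [0, 0, 0, 0, 0, 0, 0, 0, 0, 0, 0, 0]
}}

```text
t: 29.1
tcp_pos: [0.6557, -0.2151, 0.1627]
tool_rot: [0.99, 0.14, 0.001, -0.002]
force: [0.2, -0.2, -0.6]
finger_gap: 0.004
```

Run:
```python
from plan import *
st()
plan([(.660,-.238,.146,SP[2])],10,settle=2)
```

```text
t 29.1 [ 0.6557 -0.2151  0.1627] yaw 0.2811 tilt [0.0006 0.0032] F [ 0.2 -0.2 -0.6] gap 0.004
5
[[-0.7, 7.8, 5.6], [-0.7, 7.7, 5.6], [-0.7, 7.7, 5.6], [0, 0, 0], [0, 0, 0]] 
 [[-0.1, -0.0, 0.0], [-0.1, -0.0, 0.0], [-0.1, -0.0, 0.0], [0, 0, 0], [0, 0, 0]]
```

{"api": "drive_tool", "payload": {
  "linear": [
    [-0.5, 7.5, 4],
    [-0.5, 7.5, 4],
    [-0.5, 6, 3],
    [0, 0, 0],
    [0, 0, 0]
  ],
  "rot": [
    [-0.1, 0, 0],
    [-0.1, 0, 0],
    [0, 0, 0],
    [0, 0, 0],
    [0, 0, 0]
  ],
  "hand": [0, 0, 0, 0, 0]
}}

```text
t: 29.52
tcp_pos: [0.6584, -0.233, 0.1495]
tool_rot: [0.99, 0.142, -0.001, -0.001]
force: [-0.2, 0.1, 0.5]
finger_gap: 0.001
```

Run:
```python
from plan import *
st()
plan([(.660,-.238,.144,SP[2])],10,settle=2)
```

```text
t 29.52 [ 0.6584 -0.233   0.1495] yaw 0.2845 tilt [-0.0025  0.0026] F [-0.2  0.1  0.5] gap 0.001
3
[[0.1, 5.3, 5.5], [0, 0, 0], [0, 0, 0]] 
 [[-0.2, 0.1, 0.2], [0, 0, 0], [0, 0, 0]]
```

Now I lower to contact and feel for the button.

{"api": "drive_tool", "payload": {
  "linear": [
    [0, 3, 1],
    [0, 2, 1],
    [0, 0, 0],
    [0, 0, 3],
    [0, 0, 3]
  ],
  "rot": [
    [-0.1, 0.1, 0.1],
    [0, 0, 0],
    [0, 0, 0],
    [0, 0, 0],
    [0, 0, 0]
  ],
  "hand": [0, 0, 0, 0, 0]
}}

```text
t: 29.93
tcp_pos: [0.6603, -0.2371, 0.1427]
tool_rot: [0.99, 0.142, 0.001, -0.0]
force: [-0.5, -0.1, 2.0]
finger_gap: 0.004
```

Run:
```python
from plan import *
st()
```

```text
t 29.93 [ 0.6603 -0.2371  0.1427] yaw 0.2841 tilt [0.0013 0.0005] F [-0.5 -0.1  2. ] gap 0.004
```

{"api": "drive_tool", "payload": {
  "linear": [
    [0, 0, 2],
    [0, 0, 2]
  ],
  "rot": [
    [0, 0, 0],
    [0, 0, 0]
  ],
  "hand": [0, 0]
}}

```text
t: 30.1
tcp_pos: [0.6603, -0.237, 0.1392]
tool_rot: [0.99, 0.142, 0.001, 0.0]
force: [-1.5, 0.6, 5.0]
finger_gap: -0.005
```

{"api": "drive_tool", "payload": {
  "linear": [
    [0, 0, 3],
    [0, 0, 3],
    [0, 0, 3]
  ],
  "rot": [
    [0, 0, 0],
    [0, 0, 0],
    [0, 0, 0]
  ],
  "hand": [0, 0, 0]
}}

```text
t: 30.35
tcp_pos: [0.6604, -0.237, 0.1386]
tool_rot: [0.99, 0.142, 0.0, 0.0]
force: [-5.1, 2.4, 14.8]
finger_gap: 0.002
```

{"api": "drive_tool", "payload": {
  "linear": [
    [0, 0, 4],
    [0, 0, 4]
  ],
  "rot": [
    [0, 0, 0],
    [0, 0, 0]
  ],
  "hand": [0, 0]
}}

```text
t: 30.52
tcp_pos: [0.6604, -0.237, 0.1385]
tool_rot: [0.99, 0.143, 0.001, 0.001]
force: [-7.5, 2.2, 20.8]
finger_gap: -0.0
```

{"api": "drive_tool", "payload": {
  "linear": [
    [0, 0, 3],
    [0, 0, -3],
    [0, 0, -6],
    [0, 0, -10],
    [0, 0, -15],
    [0, 0, -20],
    [0, 0, -20],
    [0, 0, 0],
    [-10, 20, -5],
    [-15, 25, -5],
    [-15, 25, -5],
    [-15, 25, -5],
    [-10, 15, 0],
    [0, 0, 0],
    [0, 0, 0]
  ],
  "rot": [
    [0, 0, 0],
    [0, 0, 0],
    [0, 0, 0],
    [0, 0, 0],
    [0, 0, 0],
    [0, 0, 0],
    [0, 0, 0],
    [0, 0, 0],
    [0, 0, 0],
    [0, 0, 0],
    [0, 0, 0],
    [0, 0, 0],
    [0, 0, 0],
    [0, 0, 0],
    [0, 0, 0]
  ],
  "hand": [0, 0, 0, 0, 0, 0, 0, 0, 0, 0, 0, 0, 0, 0, 0]
}}

```text
t: 31.77
tcp_pos: [0.6281, -0.3618, 0.2332]
tool_rot: [0.989, 0.145, -0.0, -0.001]
force: [0.2, 0.7, -0.8]
finger_gap: -0.002
```

Run:
```python
from plan import *
st();out=[]
B={"top":np.array([.001,.0005,0]),"side":np.array([-.0055,-.0013,0])}
h=T(SP,[.06,0,0])[0]
for n,c in(("side",(195,140)),("top",(190,125))):
    im=cams.snapshot(n); cv2.imwrite(f"pics/{n}_end.png",im[...,::-1])
    for l in("vise_wheel","jaw_mid"): print(n,l,[(np.round(d["at"],1).tolist(),round(d["score"],2)) for d in cams.spot_point(l,n)][:1],proj(T(SP,[[-.047,0,.03]] if l=="vise_wheel" else [[.048,0,.046]])+B[n],n).round(1))
    w=80;cr=cv2.resize(im[c[1]:c[1]+100,c[0]:c[0]+w],None,fx=5,fy=5,interpolation=cv2.INTER_CUBIC)[...,::-1].copy()
    V=[p+[0,0,.012]+[0,0,0] for p in VISE]
    draw(cr,[h[0]+B[n][0],h[1]+B[n][1],SP[2]],[V[0],V[4]],n,5,np.array(c),(0,0,255));out.append(cr)
cv2.imwrite("pics/end.png",np.hstack(out))
```

```text
t 31.77 [ 0.6281 -0.3618  0.2332] yaw 0.2907 tilt [-0.0004  0.0019] F [ 0.2  0.7 -0.8] gap -0.002
side vise_wheel [([241.2, 197.3], 0.56)] [[240.6 196.4]]
side jaw_mid [([254.2, 176.7], 0.73)] [[255.9 178.7]]
top vise_wheel [([231.1, 199.3], 0.77)] [[231.3 198.2]]
top jaw_mid [([226.0, 166.2], 0.77)] [[223.4 167.9]]
```

View pics/end.png

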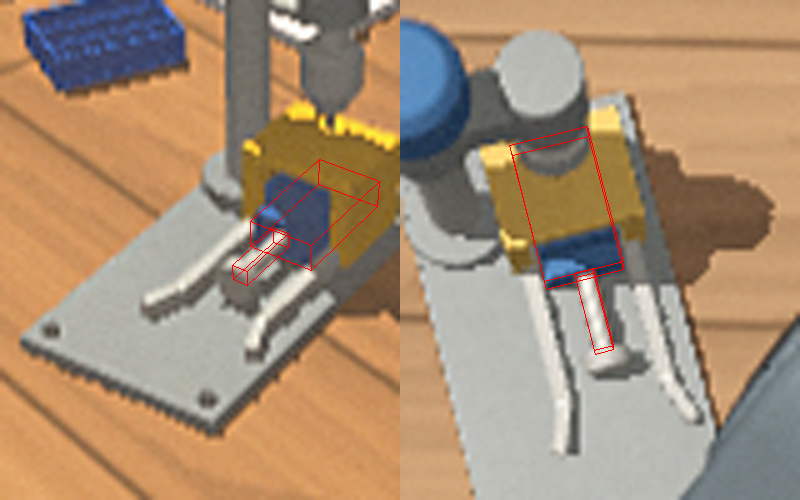

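```bash
python3 -c "
from station import order;print(order.sign_off())"
```

```text
the job is handed in; nothing more can be done
None
```

I put the vise in the channel nose first, slid it under the bridge to the stop, then pressed and released the green start button. I handed the job in at about 32 s, with the arm clear of everything.

**The one problem:** my first push on the handwheel skewed and wedged the vise in the channel at about 27 N. I gripped the screw, pulled the vise back to straighten it, and slid it in from there.

**Home check:**
- The vise was blocked solidly at about 17 N along the channel, with almost no sideways force, while I held the screw.
- A second push on the wheel with closed fingers also met about 16 N. The fingers stopped at station x of about -58.5 mm, where I expected about -58 mm.
- In the last top picture the rear of the body and the handwheel line up with the home position. The side picture disagrees by about 3 pixels, some of which may be that camera's offset. I judged it from the forces and the top view.

**Button check:** the fingers went down about 6 mm from first contact and stopped at about 21 N, then lifted clear. I had no direct reading of the button's travel, so a full press is inferred from the depth and force.

I had no contact with the other items that I know of, but I did not check their positions at the end.

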